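# Lay the instrument housing in its service cradle

### The job

The instrument housing stands on its foot in front of the service cradle. Without lifting it off the bench, slide it up squarely and centrally until its foot bears on the cradle's low sill, tip it over the sill by pushing high on its lid so that it lies flat between the side rails with the lid up, then push it along until it meets the seating pad on the end plate, press it there steadily with 8 to 18 N for a second, and let go. Never bear on the sill (while it stands) or on the pad with more than 25 N, and leave the other things on the bench alone.

Things in the scene. Friction and masses are not known exactly. Their poses are not given: they have to be found in the camera images.
- housing_center (a point): Centre of the loose instrument housing: a plain grey metal box with a bare aluminium lid, 90 mm (its x) by 60 mm (its y) by 120 mm tall (its z). +x points out of its plain back, which roughly faces the cradle at the start; the lid with four screws is the -x face; +z points to its top. Lying in the cradle, its +x points down and its +z along the cradle's +x.
- housing_foot (a point): Middle of the housing's lower edge on the plain-back (+x) side: 45 mm in +x and 60 mm in -z from the housing's centre. This edge goes against the sill. Axes as the housing.
- housing_top (a point): Middle of the housing's top end, 60 mm in +z from its centre. This end goes against the seating pad. Axes as the housing.
- cradle: Service cradle, screwed to the bench; origin on the bench under the middle of the sill's front face; +x points the way the housing is pushed and tipped, z up. Along +x: the sill; a flat rubber bed, top 15 mm over the bench (level with the sill), x = 10 to 165 mm; the end plate. Side rails x = 20 to 165 mm, inner faces at y = -34 and +34 mm, outer 44, tops 30 mm over the bench.
- sill: The cradle's low steel sill, rigid: 88 mm wide (y), 15 mm high, 10 mm deep (x = 0 to 10 mm); same origin and axes as the cradle.
- sill_front (a point): Point at the foot of the sill's front face, midway, at bench height; same place and axes as the cradle's origin. (The cradle's two screw feet stick out to y = -66 and +66 mm at x = 75 to 125 mm, 11 mm high.)
- end_plate: The cradle's upright end plate: 88 mm wide, 10 mm thick, top 62 mm over the bench; origin and axes as the cradle. Through it, 41 mm over the bench, goes a screw with a round steel seating pad, 30 mm across, that juts 4 to 16 mm towards the sill: set differently each time and NOT measured, so feel for it. It does not give. Bed friction (about 1.5 to 3.4 N) takes part of a tool's push.
- end_plate_face (a point): Point on the end plate's inner face (not the pad's), 165 mm along the cradle's x from the sill's front, midway across, at the height of the bed (15 mm); axes as the cradle.
- housing: The same housing; origin at the middle of its 90 x 60 mm underside (its foot), axes as above. Rigid, 0.5 to 0.85 kg, smooth: friction about 0.3 to 0.4 on everything it touches.
- jar: Bystander: clear jar with white lid, 52 mm across, 75 mm tall; origin at the middle of its underside. Leave alone.
- pot: Bystander: white open pot, 56 mm across the rim, 60 mm tall; origin at the middle of its underside. Leave alone.
- collar: Bystander: brass collar lying flat, 44 mm across, 18 mm high; origin at the middle of its underside. Leave alone.
- wrench: Bystander: steel wrench lying flat, 160 mm long along its x. Leave alone.
- weight: Bystander: steel knob weight, 36 mm across, 46 mm tall; origin at the middle of its underside. Leave alone.
- driver: Bystander: screwdriver lying flat, 180 mm long along its x. Leave alone.

How it is judged:
By the outcome, as a careful person would: the job done as asked, in the order asked, and still so for the second after the job is handed in, with the robot touching nothing.
It also fails if it takes over 72 s, if anything falls off the work surface, if the arm or the gripper's body presses on something with over 40 N, if the wrist force passes 120 N, or if a joint passes its speed limit or range.

### The arm

A 7-joint arm with a two-finger parallel gripper is mounted at the origin on the work surface. World frame = base frame: x ahead of the robot, y to its left, z up, the work surface at z = 0. Lengths are in m, angles in rad, forces in N, time in s.
With the tool pointing down it reaches from about 0.35 to 0.9 m from the base axis. Payload 19.9 kg.
Tool frame: the origin (TCP) lies midway between the tips of the shut fingers; the grasp point (between the pads) lies behind it (pinch_z is the z of the grasp point in the tool frame, in m); z points along the fingers, y is the direction in which the jaws open and shut (so a half turn about z gives the same grasp; the last joint's range is limited). The gripper opens to 85 mm and grips with 20 to 120 N. Pads are 22 mm wide; open, the fingers measure 114 mm over their backs; the gripper's body (76 mm by 85 mm) begins 54 mm behind the grasp point. The pads swing forward as they close: fully open they stand 13 mm farther back than shut.
Start: joints at [1.292, 0.417, -0.01, 1.614, 0.005, 1.111, -0.053], TCP at [0.147, -0.608, 0.231] pointing down, gripper open.
Joint ranges: [-2.81, 2.81], [-0.39, 2.02], [-1.27, 1.25], [0.06, 2.57], [-1.19, 4.33], [0.19, 2], [-2.82, 2.82]. Speed limits (rad/s): [1.89, 1.89, 2.39, 2.39, 3.01, 3.01, 3.01].

### API

Orientations are given as a unit quaternion [w, x, y, z].
In Python, from rig import * gives the robot as it stands. The module is installed in compiled form; this text tells all that it offers.
- The arm moves only by the tool drive_tool, never from a script. Its argument "steps" is a list of rows, each a list of 3 entries, a list of its own where there are three numbers: the shift along the tool's x, y, z in cm, then the turn, a rotation vector about the tool's x, y, z in degrees, then the finger opening in cm, from 0 to 8.54. In form: [[[tx, ty, tz], [rx, ry, rz], jaw], ...]. A call has 1 to 5 rows; each row is the pose to reach, as a shift and turn from the pose commanded when the call began, along the tool's axes at that moment; what a row does not reach only later rows make up. A row lasts 1/10 s, in which the tool goes at most 50 mm and 8.59 degrees, less where a joint would pass 70% of its speed; a pose out of reach is approached as far as the arm can. A call with a gripper value outside its range is refused whole. The fingers move at their own pace and stop on an object; "newtons" is the grip in N (left out, the last holds). Time passes only in rows, so rows that repeat a pose let the fingers close. It gives the time, the measured TCP pose, the force and the opening at its end, in the units of the state.
- observe(): the state, without advancing time (a new reading comes with each control period).
- get_image(name): name is "side" or "top"; returns (picture, depth): 384x512x3 uint8, blue, green, red; 384x512 float32, m along the optical axis (not along the pixel's ray), 0 where there is no reading.
- calibration(name): a dict with "K" (3x3 intrinsics, pixels), "R" (3x3) and "t" (3): a world point X has camera coordinates R X + t. Camera axes: x right, y down, z forward; pixel columns grow to the right and rows downward; lengths in m; the calibration is good to about 2 mm. A picture is of the moment at which its call begins. calibration takes no time and is no camera call.
- hand_in(): hands the job in, once; it reports no verdict.
The state is a dict: "t": time; "joint_pos": joint angles; "dq": joint speeds; "tau": joint torques, N m; "tcp_pos": TCP position; "ee_rot": TCP orientation; "ft_force": force on the tool from outside, world axes, zero at the start; "torque": the same for the moment, N m; "gripper_width": opening from 0.0 (shut) to 1.0 (fully open).
Only numpy, scipy, OpenCV 4.12 (cv2) and the standard library are available. Lean on these libraries where they do the work, as an engineer would, in place of code of your own. Each camera call takes 0.05 s, during which the arm holds its last target.

## Working session

There is one attempt and no reset: what is moved stays moved. The work goes in short steps, Python scripts to look and compute and a tool call to move; the robot and the scene stay as the last step left them, time stands still between calls to the robot, and variables do not carry over. Pictures are saved under pics/ and viewed, and the job is handed in when it is done.

Besides the shell and the picture viewer there is one more tool, called after "Emit:" as a command line: name --argument value ..., lists and objects as JSON in quotes. drive_tool: Moves the arm, as the interface text tells. Its arguments: {"type":"object","properties":{"steps":{"type":"array"},"newtons":{"type":"number"}},"required":["steps"]}

```bash
mkdir -p pics; ls
python3 - <<'E'
from rig import *
import cv2,numpy as np
s=observe();print({k:np.round(v,3) for k,v in s.items()})
for n in("side","top"):
    p,d=get_image(n);cv2.imwrite(f"pics/{n}0.png",p);np.save(f"{n}0.npy",d)
    c=calibration(n);print(n,c)
E
```

```text
pics
{'t': np.float64(0.0), 'joint_pos': array([ 1.292,  0.418, -0.01 ,  1.614,  0.005,  1.111, -0.053]), 'dq': array([ 0.001, -0.   , -0.   ,  0.001, -0.001,  0.001, -0.   ]), 'tau': array([ 0.0000e+00, -8.6444e+01,  6.7900e-01, -4.3489e+01,  1.9000e-02,
        7.0000e-03, -0.0000e+00]), 'tcp_pos': array([ 0.147, -0.607,  0.231]), 'ee_rot': array([-0.001,  0.993,  0.118, -0.   ]), 'ft_force': array([ 0.296,  0.089, -0.147]), 'torque': array([ 0.003, -0.04 , -0.065]), 'gripper_width': np.float64(1.0)}
side {'K': array([[449.60772033,   0.        , 258.34537631],
       [  0.        , 449.60772033, 187.27526582],
       [  0.        ,   0.        ,   1.        ]]), 'R': array([[-0.91642088, -0.39984927,  0.01712707],
       [-0.24660513,  0.53045788, -0.81104892],
       [ 0.31521213, -0.74748579, -0.58472755]]), 't': array([0.53377152, 0.21832259, 0.98423582])}
top {'K': array([[430.28082236,   0.        , 260.36401875],
       [  0.        , 430.28082236, 201.34107869],
       [  0.        ,   0.        ,   1.        ]]), 'R': array([[ 1.26688308e-03, -9.99987020e-01, -4.93502940e-03],
       [-9.96147239e-01, -8.29247311e-04, -8.76925945e-02],
       [ 8.76873639e-02,  5.02711217e-03, -9.96135359e-01]]), 't': array([0.01668877, 0.57999097, 1.14257984])}
```

View pics/side0.png

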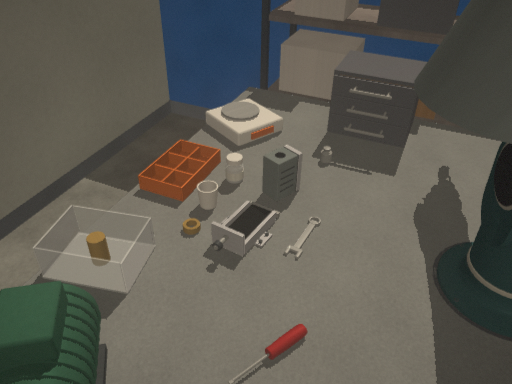

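View pics/top0.png

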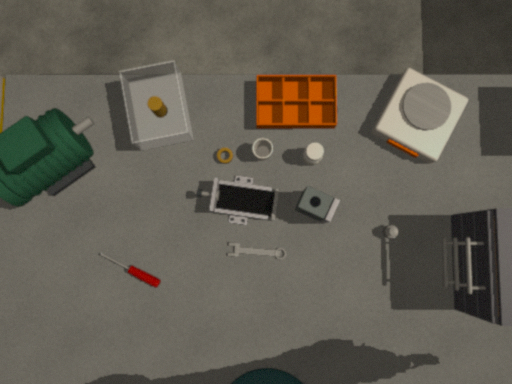

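The side view shows the cradle at about (247,225) and the housing at (282,175). In the top view the cradle is at (243,200), with its end plate on the left at (213,195). The housing is at (318,203), slightly turned, and cradle +x points left, roughly world +y. The bystanders are the jar (314,153), pot (262,148), collar (224,155), wrench (257,251), driver (130,270) and weight (391,231).

```bash
cat > h.py <<'E'
from rig import *
import cv2,numpy as np
def cloud(n,d):
    c=calibration(n);K,R,t=c["K"],c["R"],c["t"]
    v,u=np.mgrid[:384,:512];P=np.stack([(u-K[0,2])/K[0,0]*d,(v-K[1,2])/K[1,1]*d,d],-1)
    W=(P-t)@R; W[d==0]=np.nan
    return W
def proj(n,X):
    c=calibration(n);P=np.atleast_2d(X)@c["R"].T+c["t"];p=P@c["K"].T;return p[:,:2]/p[:,2:]
def rect(pts):
    r=cv2.minAreaRect((pts*1000).astype(np.float32)); return r
E
python3 - <<'E'
from h import *
for n in("side","top"):
    d=np.load(n+"0.npy");W=cloud(n,d)
    b=W[np.abs(W[...,2])<.02];print(n,"bench z",np.nanmedian(b[:,2]))
    # housing top
    m=(np.abs(W[...,2]-.12)<.008)&(np.abs(W[...,1]+.14)<.09)&(np.abs(W[...,0]-.55)<.1)
    pts=W[m];print("htop",len(pts),pts.mean(0),rect(pts[:,:2]))
    if n=="top":
        for lo,hi,name in((.024,.036,"rails"),(.055,.068,"plate"),(.01,.02,"bed/sill")):
            m=(W[...,2]>lo)&(W[...,2]<hi)&(np.abs(W[...,1]-.04)<.13)&(np.abs(W[...,0]-.55)<.06)
            vv,uu=np.where(m);print(name,m.sum(),uu.min() if m.any() else 0,uu.max() if m.any() else 0,vv.min(),vv.max(),rect(W[m][:,:2]),np.median(W[m][:,2]))
p=cv2.imread("pics/top0.png");cv2.imwrite("pics/topz.png",cv2.resize(p[130:270,190:350],None,fx=5,fy=5,interpolation=cv2.INTER_CUBIC)[:600,:800])
p=cv2.imread("pics/side0.png");cv2.imwrite("pics/sidez.png",cv2.resize(p[130:270,190:340],None,fx=5,fy=5,interpolation=cv2.INTER_CUBIC)[:600,:800])
E
```

```text
side bench z 0.0009703225463832954
htop 507 [ 0.56794541 -0.12105115  0.12010435] ((568.9178466796875, -126.26316833496094), (93.05844116210938, 62.00707244873047), 64.91981506347656)
top bench z -0.0006812769152444212
htop 863 [ 0.56677283 -0.12792735  0.1187316 ] ((567.2503051757812, -128.208984375), (89.74329376220703, 60.13544845581055), 65.08969116210938)
rails 213 211 300 191 219 ((567.2100219726562, 30.848831176757812), (237.47738647460938, 65.66590118408203), 85.89079284667969) 0.028987148452251806
plate 98 210 301 189 210 ((581.7037963867188, 29.919021606445312), (239.8091583251953, 55.87610626220703), 89.95722198486328) 0.060777665768256564
bed/sill 1286 216 298 191 221 ((568.4889526367188, 26.780166625976562), (82.69911193847656, 224.71632385253906), 0.02446180023252964) 0.014036462363280416
```

View pics/topz.png

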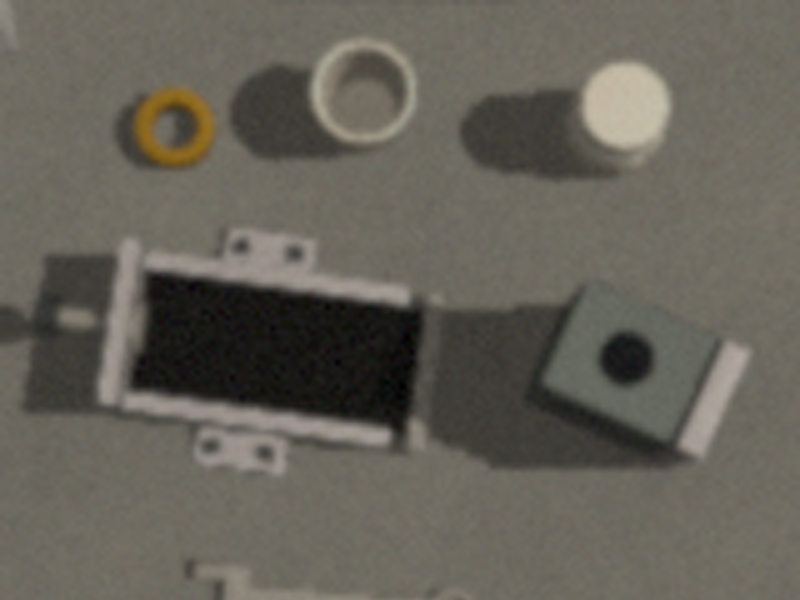

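View pics/sidez.png

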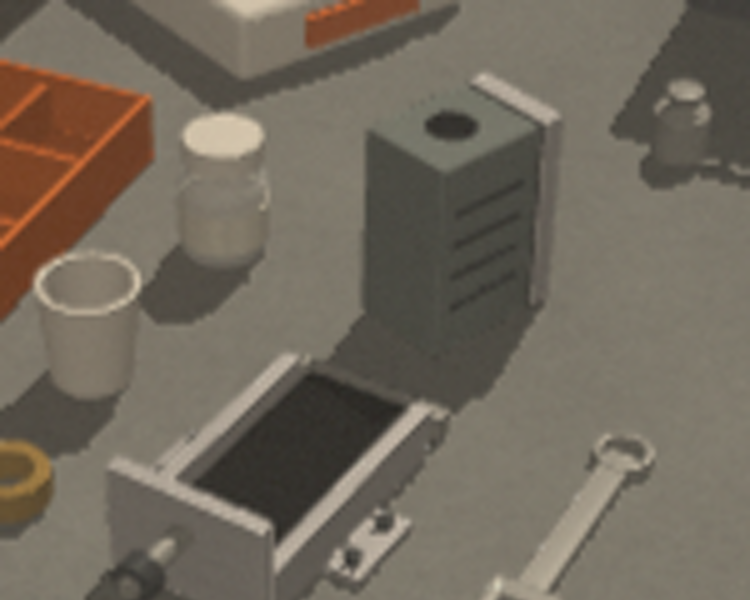

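Run:
```python
from h import *
from scipy.optimize import least_squares
import rig; print([a for a in dir(rig) if not a.startswith('_')])
m={"top":[((410,288),(20,-44,30)),((408,304),(20,-34,30)),((392,428),(20,34,30)),((388,444),(20,44,30)),((123,238),(175,-44,62)),((140,240),(165,-44,62)),((98,402),(175,44,62)),((117,405),(165,44,62)),((440,300),(0,-44,15)),((425,448),(0,44,15)),((230,230),(125,-66,11)),((317,240),(75,-66,11)),((197,460),(125,66,11)),((283,473),(75,66,11))],
"side":[((108,466),(175,-44,62)),((270,540),(175,44,62)),((447,412),(20,44,30)),((425,403),(20,34,30)),((292,353),(20,-44,30))]}
for n,L in m.items():
    px=np.array([a for a,_ in L],float);px=(px+.5)/5-.5+[190,130];M=np.array([b for _,b in L])/1000
    def W(q):
        c,s=np.cos(q[2]),np.sin(q[2]);return np.c_[q[0]+c*M[:,0]-s*M[:,1],q[1]+s*M[:,0]+c*M[:,1],M[:,2]]
    r=least_squares(lambda q:(proj(n,W(q))-px).ravel(),[.567,-.06,1.4],loss="soft_l1")
    print(n,r.x,np.degrees(r.x[2]));print(np.round(proj(n,W(r.x))-px,1).tolist())
# housing with same approach, corners of top in topz
px=np.array([(590,280),(543,378),(702,458),(748,347)]);px=(px+.5)/5-.5+[190,130]
M=np.array([(45,-30),(45,30),(-45,30),(-45,-30)])/1000
def W(q):
    c,s=np.cos(q[2]),np.sin(q[2]);return np.c_[q[0]+c*M[:,0]-s*M[:,1],q[1]+s*M[:,0]+c*M[:,1],M[:,0]*0+.12]
r=least_squares(lambda q:(proj("top",W(q))-px).ravel(),[.567,-.12,1.1]);print("housing",r.x,np.degrees(r.x[2]),np.round(r.fun,1))
px=np.array([(366,133),(444,170),(560,122),(482,73)]);px=(px+.5)/5-.5+[190,130]
r=least_squares(lambda q:(proj("side",W(q))-px).ravel(),[.567,-.12,1.1]);print("housing side",r.x,np.degrees(r.x[2]),np.round(r.fun,1))
```

```text
['Unreachable', 'calibration', 'get_image', 'hand_in', 'observe', 'pinch_z']
top [ 0.57286339 -0.02755492  1.43259582] 82.08169447025811
[[0.2, -0.4], [0.1, 0.0], [-0.1, 0.1], [0.2, 0.5], [-0.2, 0.1], [0.2, 0.2], [-0.1, 0.2], [-0.2, 0.1], [1.3, -1.1], [-0.0, 1.0], [-0.4, -1.0], [0.1, -0.5], [-0.8, 0.3], [0.1, 0.2]]
side [ 0.57063634 -0.02803982  1.41674562] 81.17354480460997
[[0.8, 0.2], [-0.2, -0.5], [-1.2, 0.0], [-0.3, 0.4], [0.6, 0.0]]
housing [ 0.56835742 -0.12863322  1.13724595] 65.15939297515777 [-0.4 -1.3 -0.9  0.8  0.3  0.   0.9  0.4]
housing side [ 0.57098191 -0.12728245  1.15798784] 66.34781603734798 [-0.6 -0.5 -0.1  1.4  0.7 -1.1  0.1  0. ]
```

```bash
cat >> h.py <<'E'
from scipy.spatial.transform import Rotation as Ro
SILL=np.array([.572,-.0278,0]);YAW=82.0
def Rq(q): return Ro.from_quat([q[1],q[2],q[3],q[0]])
def target(yaw,tilt=0): # tool x at yaw, z down; tilt>0 leans body back (-x), tip forward
    a=np.radians(yaw);c,s=np.cos(a),np.sin(a)
    R=Ro.from_matrix(np.array([[c,s,0],[s,-c,0],[0,0,-1]]).T.reshape(3,3).T if False else np.column_stack([[c,s,0],[s,-c,0],[0,0,-1]]))
    return R*Ro.from_euler('y',tilt,degrees=True)
def rel(p,R,s=None):
    s=s or observe();R0=Rq(s["ee_rot"])
    return np.round(R0.inv().apply(np.array(p)-s["tcp_pos"])*100,2),np.round(np.degrees((R0.inv()*R).as_rotvec()),2)
def cr(p): # world->cradle
    a=np.radians(YAW);d=np.array(p)-SILL;return np.array([np.cos(a)*d[0]+np.sin(a)*d[1],-np.sin(a)*d[0]+np.cos(a)*d[1],d[2]])
def wc(p):
    a=np.radians(YAW);return SILL+np.array([np.cos(a)*p[0]-np.sin(a)*p[1],np.sin(a)*p[0]+np.cos(a)*p[1],p[2]])
def st():
    s=observe();R=Rq(s["ee_rot"]);a=np.radians(YAW);f=s["ft_force"]
    print("t",round(float(s["t"]),2),"tcp",np.round(s["tcp_pos"],4),"cr",np.round(cr(s["tcp_pos"])*1000,1),"x-yaw",round(float(np.degrees(np.arctan2(*R.as_matrix()[[1,0],0]))),2),"F cr",np.round([np.cos(a)*f[0]+np.sin(a)*f[1],-np.sin(a)*f[0]+np.cos(a)*f[1],f[2]],2),"tq",np.round(s["torque"],2),"w",round(float(s["gripper_width"]),3))
E
python3 - <<'E'
from h import *
print(pinch_z);st();print(np.round(proj("top",[.147,-.608,.231])),Rq(observe()["ee_rot"]).as_matrix().round(2))
for z in(.23,.065):print(rel([.5685,-.128,z],target(65.4)))
print(wc([-.045,0,0]))
E
```

```text
-0.0187
t 0.1 tcp [ 0.1465 -0.6073  0.2307] cr [-633.   340.7  230.7] x-yaw 13.57 F cr [ 0.23 -0.43 -0.37] tq [ 0.05 -0.01  0.04] w 0.996
[[551. 394.]] [[ 0.97  0.23 -0.  ]
 [ 0.23 -0.97  0.  ]
 [-0.   -0.   -1.  ]]
(array([ 52.26, -36.69,   0.11]), array([-6.000e-02, -2.000e-02, -5.183e+01]))
(array([ 52.27, -36.67,  16.61]), array([-6.000e-02, -2.000e-02, -5.183e+01]))
[ 0.56573721 -0.07236206  0.        ]
```

Run:
```python
from h import *
for n in("top","side"):
    W=cloud(n,np.load(n+"0.npy"))
    m=(W[...,1]<-.3)&(W[...,2]>.1)&(W[...,0]<.62)&(W[...,0]>.05)&(W[...,2]<.5)
    P=W[m];print(n,len(P))
    for z in (.1,.15,.2,.25,.3):
        q=P[(P[:,2]>=z)&(P[:,2]<z+.05)]
        if len(q):print(z,len(q),q.min(0).round(3),q.max(0).round(3))
```

```text
top 5361
0.1 1070 [ 0.291 -0.517  0.1  ] [ 0.548 -0.458  0.15 ]
0.15 1587 [ 0.288 -0.523  0.15 ] [ 0.548 -0.458  0.2  ]
0.2 2704 [ 0.289 -0.549  0.2  ] [ 0.549 -0.498  0.225]
side 8611
0.1 1304 [ 0.291 -0.672  0.1  ] [ 0.548 -0.453  0.15 ]
0.15 2819 [ 0.214 -1.686  0.15 ] [ 0.62  -0.454  0.2  ]
0.2 3445 [ 0.204 -1.687  0.2  ] [ 0.555 -0.49   0.25 ]
0.25 928 [ 0.249 -1.438  0.25 ] [ 0.553 -1.192  0.3  ]
0.3 115 [ 0.249 -1.221  0.3  ] [ 0.399 -1.195  0.316]
```

Emit:
drive_tool --steps '[[[2, -4, -2], [0, 0, -8], 8.5], [[5, -8, -4], [0, 0, -16], 8.5], [[7.5, -12.5, -4], [0, 0, -24], 8.5], [[10, -16.5, -4], [0, 0, -32], 8.5], [[12.5, -20.5, -4], [0, 0, -40], 8.5]]' --newtons 30

```text
t: 0.6
tcp_pos: [0.2202, -0.3769, 0.2711]
ee_rot: [-0.0, 0.891, 0.453, -0.0]
ft_force: [1.1, -0.6, 0.3]
gripper_width: 0.997
```

Run:
```python
from h import *
st();print(rel([.5685,-.128,.2],target(65.4)))
```

```text
t 0.6 tcp [ 0.2202 -0.3769  0.2711] cr [-394.6  299.8  271.1] x-yaw 53.89 F cr [-0.49 -1.13  0.32] tq [-0.06 -0.13  0.01] w 0.997
(array([40.63, 13.47,  7.1 ]), array([ -0.02,   0.02, -11.51]))
```

Emit:
drive_tool --steps '[[[4, 1.4, 0], [0, 0, -2], 8.5], [[8.5, 3, 0], [0, 0, -4], 8.5], [[13, 4.5, 0], [0, 0, -6], 8.5], [[17.5, 6, 0], [0, 0, -8], 8.5], [[22, 7.4, 0], [0, 0, -10], 8.5]]'

```text
t: 1.1
tcp_pos: [0.4115, -0.2445, 0.2713]
ee_rot: [0.0, 0.85, 0.527, -0.0]
ft_force: [0.0, -1.6, -0.2]
gripper_width: 0.993
```

Run:
```python
from h import *
st();print(rel([.5685,-.128,.2],target(65.4)))
```

```text
t 1.1 tcp [ 0.4115 -0.2445  0.2713] cr [-236.9  128.8  271.3] x-yaw 63.64 F cr [-1.58 -0.24 -0.22] tq [-0.07  0.03  0.06] w 0.993
(array([17.41,  8.9 ,  7.13]), array([ 0.01,  0.01, -1.76]))
```

Emit:
drive_tool --steps '[[[4, 2, 0], [0, 0, -1.8], 8.5], [[8, 4, 0], [0, 0, -1.8], 8.5], [[12, 6.1, 1], [0, 0, -1.8], 8.5], [[15.5, 7.9, 3], [0, 0, -1.8], 8.5], [[17.4, 8.9, 6], [0, 0, -1.8], 8.5]]'

```text
t: 1.6
tcp_pos: [0.57, -0.1271, 0.2113]
ee_rot: [0.0, 0.841, 0.541, 0.001]
ft_force: [-0.8, -1.1, 0.6]
gripper_width: 0.994
```

Run:
```python
from h import *
st();print(rel([.5685,-.128,.065],target(65.4)))
p,d=get_image("top");cv2.imwrite("pics/top1.png",cv2.resize(p[130:270,190:350],None,fx=5,fy=5)[:600,:800])
p,d=get_image("side");cv2.imwrite("pics/side1.png",cv2.resize(p[100:250,190:340],None,fx=4,fy=4)[:600,:800])
```

```text
t 1.6 tcp [ 0.57   -0.1271  0.2113] cr [-98.6 -11.8 211.3] x-yaw 65.5 F cr [-1.21  0.63  0.58] tq [-0.03  0.03  0.03] w 0.994
(array([-0.17, -0.13, 14.63]), array([ 0.11, -0.09,  0.1 ]))
```

View pics/side1.png

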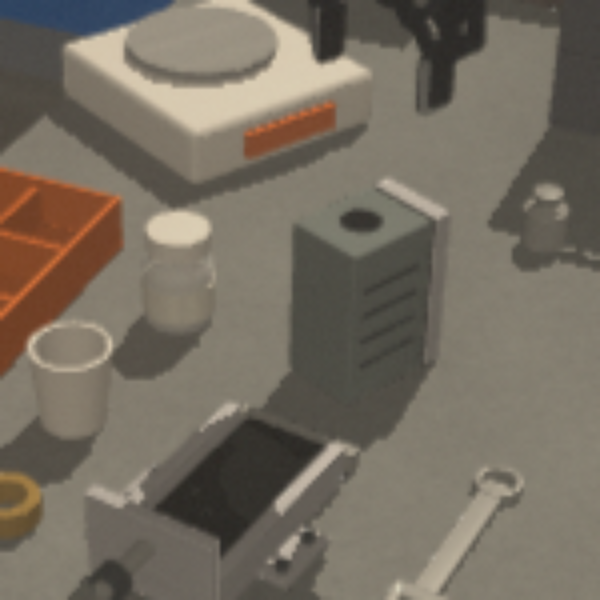

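View pics/top1.png

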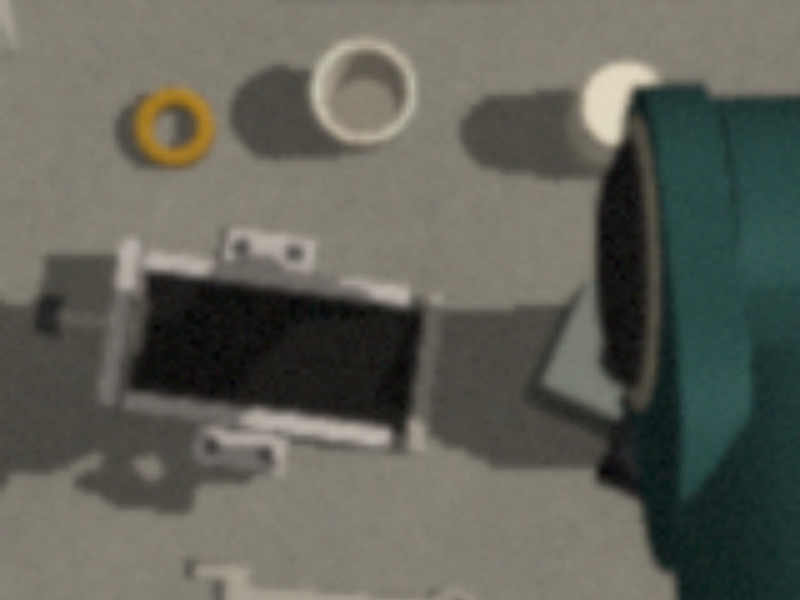

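The fingers straddle the housing, which fits 12 mm clear on each side. Descending now.

Emit:
drive_tool --steps '[[[-0.1, -0.1, 4], [0, 0, 0], 8.5], [[-0.1, -0.1, 7.5], [0, 0, 0], 8.5], [[-0.1, -0.1, 11], [0, 0, 0], 8.5], [[-0.1, -0.1, 14], [0, 0, 0], 8.5], [[-0.1, -0.1, 14.5], [0, 0, 0], 8.5]]'

```text
t: 2.2
tcp_pos: [0.564, -0.1305, 0.0637]
ee_rot: [-0.002, 0.842, 0.54, -0.002]
ft_force: [-0.4, -0.7, 0.5]
gripper_width: 0.993
```

Emit:
drive_tool --steps '[[[0, 0, 0], [0, 0, 0], 7], [[0, 0, 0], [0, 0, 0], 6.6], [[0, 0, 0], [0, 0, 0], 6.2], [[0, 0, 0], [0, 0, 0], 5.8], [[0, 0, 0], [0, 0, 0], 5.6]]' --newtons 20

```text
t: 2.7
tcp_pos: [0.567, -0.1305, 0.0679]
ee_rot: [0.001, 0.842, 0.54, 0.001]
ft_force: [-0.1, -0.1, 8.8]
gripper_width: 0.694
```

Run:
```python
from h import *
st()
p,d=get_image("side");cv2.imwrite("pics/side2.png",cv2.resize(p[100:250,190:340],None,fx=4,fy=4)[:600,:800])
```

```text
t 2.7 tcp [ 0.567  -0.1305  0.0679] cr [-102.4   -9.4   67.9] x-yaw 65.35 F cr [-0.15  0.11  8.76] tq [-0.01  0.38 -0.01] w 0.694
```

View pics/side2.png

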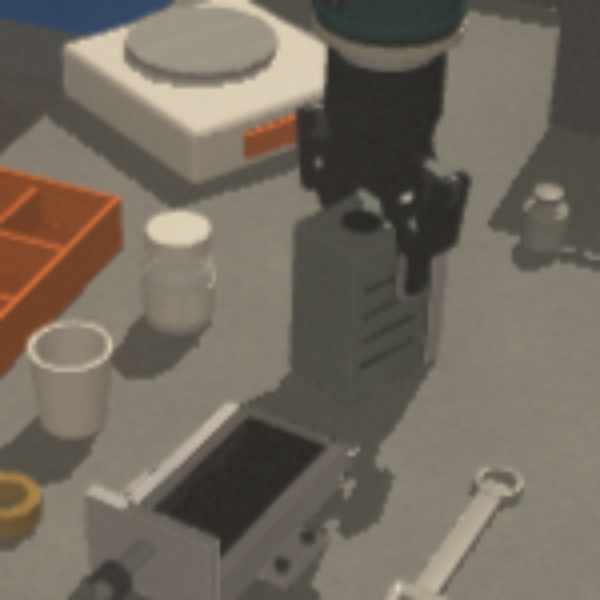

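The housing is gripped at 5.9 cm, and Fz is up on the tool, so it is being pressed down onto the bench and not lifted. Next I slide it and square it up in line with the cradle.

Run:
```python
from h import *
st();p=wc([-.059,0,0]);p[2]=observe()["tcp_pos"][2];print(rel(p,target(82)))
```

```text
t 2.75 tcp [ 0.567  -0.1305  0.0679] cr [-102.4   -9.4   67.9] x-yaw 65.36 F cr [-1.6  -0.23  9.7 ] tq [-0.01  0.35  0.05] w 0.702
(array([ 3.89, -2.14, -0.  ]), array([ 1.400e-01,  1.000e-02, -1.664e+01]))
```

Emit:
drive_tool --steps '[[[0.4, -0.2, 0], [0, 0, -1.7], 5.6], [[0.8, -0.4, 0], [0, 0, -3.4], 5.6], [[1.2, -0.65, 0], [0, 0, -5.1], 5.6], [[1.6, -0.9, 0], [0, 0, -6.8], 5.6], [[2.0, -1.1, 0], [0, 0, -8.5], 5.6]]'

```text
t: 3.25
tcp_pos: [0.5656, -0.1085, 0.068]
ee_rot: [0.002, 0.799, 0.601, 0.001]
ft_force: [2.4, -5.6, 7.8]
gripper_width: 0.702
```

Run:
```python
from h import *
st();p=wc([-.059,0,0]);p[2]=observe()["tcp_pos"][2];print(rel(p,target(82)))
```

```text
t 3.25 tcp [ 0.5656 -0.1085  0.068 ] cr [-80.8  -4.9  68. ] x-yaw 73.89 F cr [-5.23 -3.2   7.76] tq [-1.1  -0.25  0.01] w 0.702
(array([ 2.09, -0.79, -0.  ]), array([ 0.19,  0.07, -8.11]))
```

Emit:
drive_tool --steps '[[[0.4, -0.15, 0], [0, 0, -1.7], 5.6], [[0.8, -0.3, 0], [0, 0, -3.4], 5.6], [[1.2, -0.45, 0], [0, 0, -5.1], 5.6], [[1.6, -0.6, 0], [0, 0, -6.8], 5.6], [[2.0, -0.8, 0], [0, 0, -8.1], 5.6]]'

```text
t: 3.75
tcp_pos: [0.5637, -0.0871, 0.068]
ee_rot: [0.002, 0.755, 0.656, 0.001]
ft_force: [1.8, -5.3, 8.7]
gripper_width: 0.699
```

Run:
```python
from h import *
st()
p,d=get_image("side");cv2.imwrite("pics/side3.png",cv2.resize(p[130:250,190:340],None,fx=5,fy=5,interpolation=cv2.INTER_CUBIC)[:600,:800]);np.save("side3.npy",d)
p,d=get_image("top");cv2.imwrite("pics/top3.png",cv2.resize(p[150:260,190:350],None,fx=5,fy=5,interpolation=cv2.INTER_CUBIC)[:600,:800])
```

```text
t 3.75 tcp [ 0.5637 -0.0871  0.068 ] cr [-59.9   0.   68. ] x-yaw 81.97 F cr [-4.97 -2.47  8.7 ] tq [-1.06 -0.38 -0.02] w 0.699
```

View pics/side3.png

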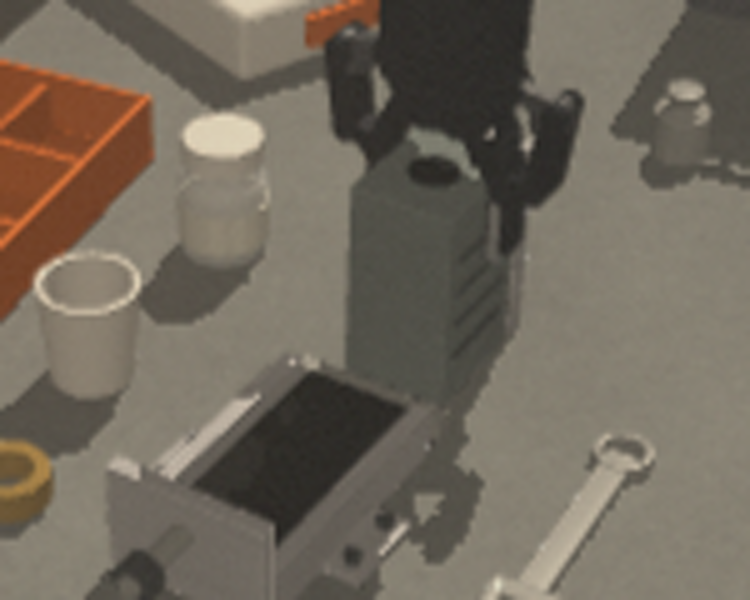

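View pics/top3.png

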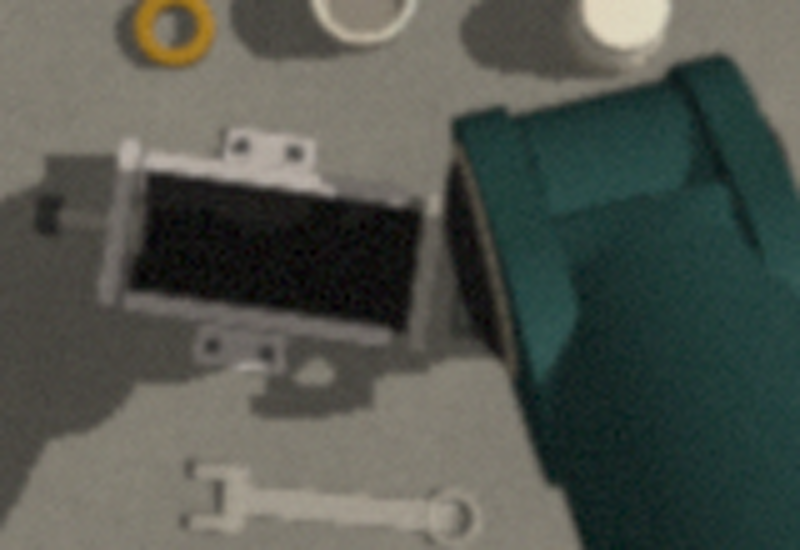

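```bash
cat >> h.py <<'E'
def planeyaw(P):
    P=P[np.isfinite(P).all(1)]
    for _ in range(4):
        # fit s = a + b*l in cradle frame: x vs y,z
        C=np.array([cr(p) for p in P]);A=np.c_[np.ones(len(C)),C[:,1],C[:,2]]
        k,*_=np.linalg.lstsq(A,C[:,0],rcond=None);r=C[:,0]-A@k;P=P[np.abs(r)<max(2*r.std(),.001)]
    return k,len(P),r.std(),C[:,1].min(),C[:,1].max()
E
python3 - <<'E'
from h import *
for f in("side0","side3"):
    W=cloud("side",np.load(f+".npy"));C=np.apply_along_axis(cr,2,W)
    def sel(lo,hi):
        return W[((C>np.array(lo)/1000)&(C<np.array(hi)/1000)).all(2)]
    print(f,"plate outer",planeyaw(sel((168,-42,5),(184,42,58))))
    if f=="side3":
        print("back",planeyaw(sel((-25,-27,25),(-2,27,112))))
        s=sel((-100,22,25),(-15,40,112)); c=np.array([cr(p) for p in s]);
        q=np.polyfit(c[:,0],c[:,1],1);print("side face y=",q,len(c),np.std(c[:,1]-np.polyval(q,c[:,0])))
        t=sel((-110,-40,115),(0,40,126));print("top z",np.median(t[:,2]))
    # rails: inner y faces top
    for y0,y1 in((-50,-30),(30,50)):
        s=sel((25,y0,26),(160,y1,34));c=np.array([cr(p) for p in s]);print(len(c),np.percentile(c[:,1],[5,50,95]),np.polyfit(c[:,0],c[:,1],1))
E
```

```text
side0 plate outer (array([0.17609652, 0.00501539, 0.00925111]), 374, np.float64(0.0009905508254969351), np.float64(-0.04189719234422512), np.float64(0.041687136585944744))
146 [-0.04658038 -0.04052651 -0.03642977] [-0.00741256 -0.0402624 ]
180 [0.03152714 0.0372351  0.04130869] [-0.00289092  0.0372459 ]
side3 plate outer (array([0.1763419 , 0.00287347, 0.00112425]), 377, np.float64(0.0010300304954125369), np.float64(-0.04181791603859761), np.float64(0.04173508183174743))
back (array([-0.01201731, -0.01465926,  0.00158269]), 448, np.float64(0.0012550313858336745), np.float64(-0.02675088439220971), np.float64(0.026529829845655578))
side face y= [-0.00143138  0.02930531] 322 0.002576744940823887
top z 0.1210457425493408
145 [-0.04644963 -0.04059149 -0.03643664] [-0.00052832 -0.04089068]
184 [0.03157955 0.03716873 0.04109171] [-0.00471669  0.03720432]
```

Emit:
drive_tool --steps '[[[0.25, 0.03, 0], [0, 0, 0], 5.6], [[0.5, 0.07, 0], [0, 0, 0], 5.6], [[0.7, 0.07, 0], [0, 0, 0], 5.6], [[0.85, 0.07, 0], [0, 0, 0], 5.6], [[1.0, 0.07, 0], [0, 0, 0], 5.6]]'

```text
t: 4.35
tcp_pos: [0.5653, -0.0775, 0.0678]
ee_rot: [0.001, 0.755, 0.655, 0.0]
ft_force: [-0.2, -6.4, 10.8]
gripper_width: 0.7
```

Run:
```python
from h import *
st()
```

```text
t 4.35 tcp [ 0.5653 -0.0775  0.0678] cr [-50.1  -0.3  67.8] x-yaw 81.91 F cr [-6.39 -0.71 10.83] tq [-1.28  0.46  0.12] w 0.7
```

Emit:
drive_tool --steps '[[[0.03, 0, 0], [0, 0, 0], 5.6], [[0.06, 0, 0], [0, 0, 0], 5.6], [[0.1, 0, 0], [0, 0, 0], 5.6], [[0.13, 0, 0], [0, 0, 0], 5.6], [[0.16, 0, 0], [0, 0, 0], 5.6]]'

```text
t: 4.85
tcp_pos: [0.5655, -0.076, 0.0678]
ee_rot: [0.001, 0.755, 0.655, 0.0]
ft_force: [-0.4, -6.1, 10.5]
gripper_width: 0.698
```

Run:
```python
from h import *
st()
```

```text
t 4.85 tcp [ 0.5655 -0.076   0.0678] cr [-48.6  -0.2  67.8] x-yaw 81.91 F cr [-6.12 -0.47 10.49] tq [-1.22  0.43  0.09] w 0.698
```

Emit:
drive_tool --steps '[[[0.03, 0.05, 0], [0, 0, 0], 5.6], [[0.06, 0.05, 0], [0, 0, 0], 5.6], [[0.1, 0.05, 0], [0, 0, 0], 5.6], [[0.13, 0.05, 0], [0, 0, 0], 5.6], [[0.16, 0.05, 0], [0, 0, 0], 5.6]]'

```text
t: 5.35
tcp_pos: [0.5661, -0.0744, 0.0677]
ee_rot: [0.001, 0.755, 0.655, 0.0]
ft_force: [-0.7, -6.2, 9.0]
gripper_width: 0.7
```

Run:
```python
from h import *
st()
```

```text
t 5.35 tcp [ 0.5661 -0.0744  0.0677] cr [-47.   -0.7  67.7] x-yaw 81.91 F cr [-6.23 -0.21  9.01] tq [-1.2   0.28  0.1 ] w 0.7
```

Emit:
drive_tool --steps '[[[0.03, 0, 0], [0, 0, 0], 5.6], [[0.06, 0, 0], [0, 0, 0], 5.6], [[0.1, 0, 0], [0, 0, 0], 5.6]]'

```text
t: 5.65
tcp_pos: [0.5663, -0.0738, 0.0678]
ee_rot: [0.002, 0.755, 0.655, -0.0]
ft_force: [-1.6, -9.3, 12.3]
gripper_width: 0.7
```

Run:
```python
from h import *
st()
```

```text
t 5.65 tcp [ 0.5663 -0.0738  0.0678] cr [-46.3  -0.7  67.8] x-yaw 81.89 F cr [-9.44  0.25 12.31] tq [-1.86  0.65  0.05] w 0.7
```

Emit:
drive_tool --steps '[[[0.03, 0, 0], [0, 0, 0], 5.6], [[0.06, 0, 0], [0, 0, 0], 5.6]]'

```text
t: 5.85
tcp_pos: [0.5663, -0.0737, 0.0678]
ee_rot: [0.002, 0.755, 0.655, -0.0]
ft_force: [-2.5, -9.0, 9.9]
gripper_width: 0.698
```

Run:
```python
from h import *
st()
```

```text
t 5.85 tcp [ 0.5663 -0.0737  0.0678] cr [-46.3  -0.7  67.8] x-yaw 81.86 F cr [-9.22  1.23  9.9 ] tq [-2.01  0.66 -0.02] w 0.698
```

Emit:
drive_tool --steps '[[[0.04, 0, 0], [0, 0, 0], 5.6], [[0.08, 0, 0], [0, 0, 0], 5.6]]'

```text
t: 6.05
tcp_pos: [0.5664, -0.0733, 0.0679]
ee_rot: [0.002, 0.756, 0.655, -0.0]
ft_force: [-3.0, -12.5, 12.3]
gripper_width: 0.699
```

Run:
```python
from h import *
st()
p,d=get_image("side");cv2.imwrite("pics/side4.png",cv2.resize(p[130:250,190:340],None,fx=5,fy=5,interpolation=cv2.INTER_CUBIC)[:600,:800]);np.save("side4.npy",d)
W=cloud("side",d);C=np.apply_along_axis(cr,2,W)
def sel(lo,hi): return W[((C>np.array(lo)/1000)&(C<np.array(hi)/1000)).all(2)]
print("plate outer",planeyaw(sel((168,-42,5),(184,42,58))))
print("back",planeyaw(sel((-12,-27,25),(12,27,112))))
```

```text
t 6.05 tcp [ 0.5664 -0.0733  0.0679] cr [-45.8  -0.8  67.9] x-yaw 81.85 F cr [-12.82   1.25  12.29] tq [-2.3   0.78  0.05] w 0.699
plate outer (array([ 0.17633945, -0.00028063,  0.00123707]), 396, np.float64(0.001040413081718491), np.float64(-0.04194990759963339), np.float64(0.0414099603092236))
back (array([0.00082046, 0.00165688, 0.01250196]), 460, np.float64(0.0013019924596473127), np.float64(-0.02690859575022855), np.float64(0.026984991780534456))
```

View pics/side4.png

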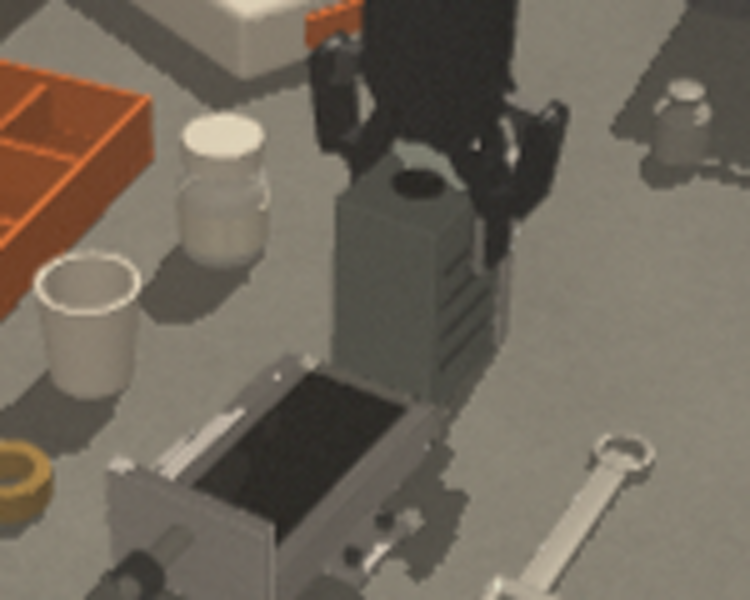

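Contact with the sill is felt: the tool stalls at cradle x≈-46 mm with about 6 N on the sill. The picture shows the foot against the sill, square to within about 0.1–0.2°. Now I ease off and release.

Emit:
drive_tool --steps '[[[-0.05, 0, 0], [0, 0, 0], 5.6], [[-0.1, 0, 0], [0, 0, 0], 6.0], [[-0.1, 0, 0], [0, 0, 0], 6.6], [[-0.1, 0, 0], [0, 0, 0], 7.5], [[-0.1, 0, 0], [0, 0, 0], 8.5]]'

```text
t: 6.6
tcp_pos: [0.5654, -0.0714, 0.0664]
ee_rot: [-0.0, 0.755, 0.656, 0.0]
ft_force: [-0.0, 0.2, 0.9]
gripper_width: 0.991
```

Emit:
drive_tool --steps '[[[0, 0, 0], [0, 0, 0], 8.5], [[0, 0, -3], [0, 0, 0], 8.5], [[0, 0, -7], [0, 0, 0], 8.5], [[0, 0, -10], [0, 0, 0], 8.5], [[-3, 0, -11], [0, 0, 0], 8.5]]'

```text
t: 7.1
tcp_pos: [0.563, -0.0979, 0.1797]
ee_rot: [0.001, 0.753, 0.658, 0.002]
ft_force: [1.0, 0.8, -0.0]
gripper_width: 0.993
```

Emit:
drive_tool --steps '[[[-4, 0, 0], [0, 0, 0], 1.5], [[-7, 0, 0], [0, 0, 0], 1.5], [[-10, 0, 0], [0, 0, 0], 1.5], [[-10, 0, 0], [0, 0, 0], 1.5]]'

```text
t: 7.5
tcp_pos: [0.5462, -0.2048, 0.1759]
ee_rot: [0.0, 0.757, 0.654, -0.001]
ft_force: [-0.3, -0.2, -0.2]
gripper_width: 0.322
```

Run:
```python
from h import *
st()
p,d=get_image("side");cv2.imwrite("pics/side5.png",cv2.resize(p[130:250,190:340],None,fx=5,fy=5,interpolation=cv2.INTER_CUBIC)[:600,:800]);np.save("side5.npy",d)
W=cloud("side",d);C=np.apply_along_axis(cr,2,W)
def sel(lo,hi): return W[((C>np.array(lo)/1000)&(C<np.array(hi)/1000)).all(2)]
print("plate outer",planeyaw(sel((168,-42,5),(184,42,58))))
print("back",planeyaw(sel((-12,-27,25),(12,27,112))))
p,d=get_image("top");cv2.imwrite("pics/top5.png",cv2.resize(p[150:260,190:350],None,fx=5,fy=5,interpolation=cv2.INTER_CUBIC)[:600,:800])
```

```text
t 7.5 tcp [ 0.5462 -0.2048  0.1759] cr [-178.9    0.9  175.9] x-yaw 81.66 F cr [-0.27  0.25 -0.23] tq [-0.01  0.04  0.01] w 0.322
plate outer (array([ 0.17654554, -0.00065872, -0.00347667]), 381, np.float64(0.0009849625589284559), np.float64(-0.04198425988305343), np.float64(0.04101211419798653))
back (array([ 0.000809  , -0.00487088,  0.00807464]), 454, np.float64(0.0011629730668865042), np.float64(-0.02692106077746299), np.float64(0.0267822914337775))
```

View pics/side5.png

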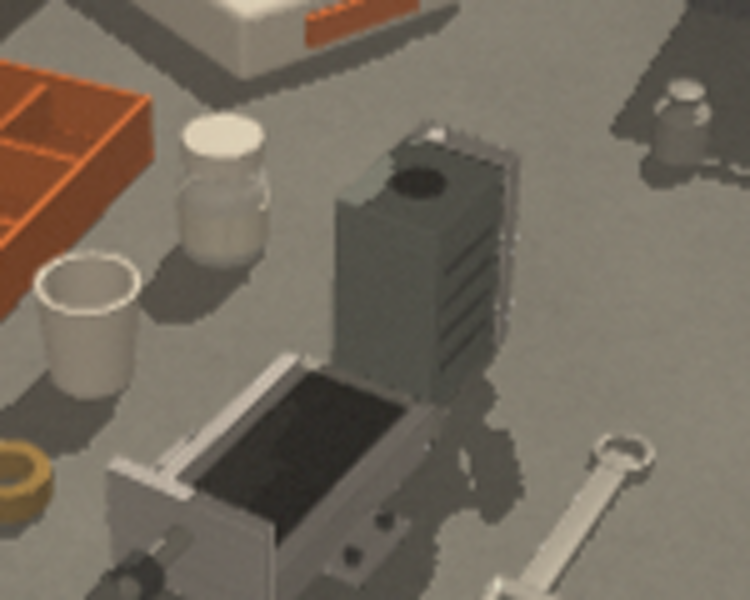

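View pics/top5.png

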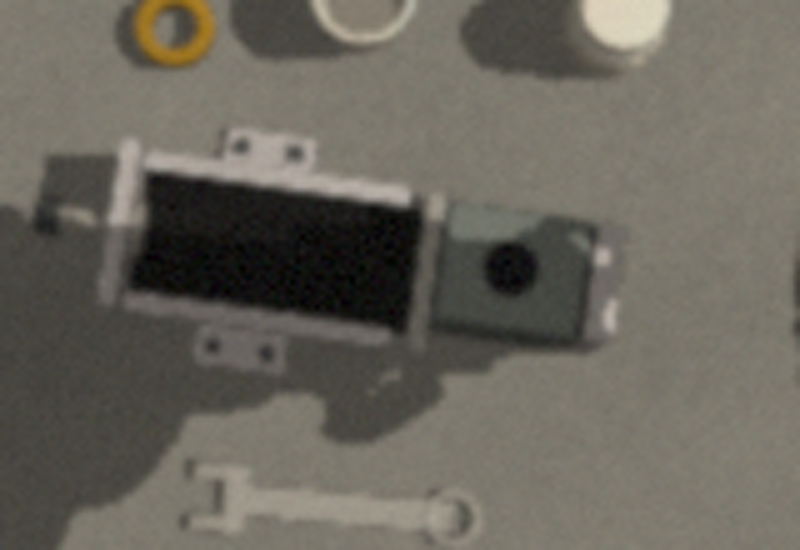

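The housing is square against the sill. I'll check numerically that it is centred.

Run:
```python
from h import *
p,d=get_image("top");W=cloud("top",d);C=np.apply_along_axis(cr,2,W)*1000
m=(np.abs(C[...,2]-119)<8)&(np.abs(C[...,1])<50)&(C[...,0]>-110)&(C[...,0]<10)
print("housing top",m.sum(),C[m].mean(0),rect(C[m][:,:2]/1000))
for lo,hi in((-60,-20),(20,60)):
    m=(C[...,2]>24)&(C[...,2]<36)&(C[...,1]>lo)&(C[...,1]<hi)&(C[...,0]>25)&(C[...,0]<155);q=C[m];print(m.sum(),np.median(q[:,1]),np.polyfit(q[:,0],q[:,1],1))
m=(C[...,2]>10)&(C[...,2]<20)&(np.abs(C[...,1])<60)&(C[...,0]>15)&(C[...,0]<160);q=C[m]
for a in range(20,160,20):
    r=q[(q[:,0]>a)&(q[:,0]<a+20)&(np.abs(q[:,1])<42)];print(a,r[:,1].min().round(1),r[:,1].max().round(1),r[:,1].mean().round(1))
st();print(rel(wc([-.13,-.0007,.112]),target(82)))
```

```text
housing top 860 [-44.06138229   1.52599124 118.84600519] ((-44.155357360839844, 1.1406593322753906), (59.930442810058594, 90.0802230834961), 89.82832336425781)
178 -39.350988865374376 [ 1.41383923e-03 -3.93286123e+01]
173 38.76750081471988 [-9.75725554e-04  3.87192209e+01]
20 -34.8 32.7 -1.7
40 -34.8 32.7 -1.6
60 -34.7 32.7 -1.2
80 -35.1 32.7 -0.4
100 -34.3 32.7 -0.5
120 -34.7 32.5 -0.6
140 -34.9 32.6 -1.3
t 7.65 tcp [ 0.5474 -0.1997  0.1762] cr [-173.6    0.5  176.2] x-yaw 82.0 F cr [ 0.35 -0.26 -0.11] tq [ 0.05 -0.01  0.01] w 0.177
(array([4.36, 0.12, 6.42]), array([-0.01, -0.03, -0.  ]))
```

Centred to about 1 mm; the cameras disagree by about that much, and the rails leave ±4 mm. Now I approach the lid near its top.

Emit:
drive_tool --steps '[[[1, 0.05, 4], [0, 0, 0], 1.5], [[2.5, 0.05, 7], [0, 0, 0], 1.5], [[4.5, 0.05, 7.3], [0, 0, 0], 1.5], [[5.5, 0.05, 7.3], [0, 0, 0], 1.5], [[6, 0.05, 7.3], [0, 0, 0], 1.5]]'

```text
t: 8.15
tcp_pos: [0.5568, -0.1393, 0.1039]
ee_rot: [0.0, 0.754, 0.657, 0.0]
ft_force: [0.5, 0.9, 0.2]
gripper_width: 0.176
```

Emit:
drive_tool --steps '[[[0.3, 0, 0], [0, 0, 0], 1.5], [[0.6, 0, 0], [0, 0, 0], 1.5], [[0.8, 0, 0], [0, 0, 0], 1.5]]'

```text
t: 8.45
tcp_pos: [0.5574, -0.1336, 0.1037]
ee_rot: [0.0, 0.755, 0.656, 0.0]
ft_force: [-0.4, 1.3, 0.3]
gripper_width: 0.177
```

Run:
```python
from h import *
st()
p,d=get_image("side");cv2.imwrite("pics/side6.png",cv2.resize(p[130:250,190:340],None,fx=5,fy=5,interpolation=cv2.INTER_CUBIC)[:600,:800])
```

```text
t 8.45 tcp [ 0.5574 -0.1336  0.1037] cr [-106.8   -0.3  103.7] x-yaw 81.93 F cr [1.22 0.58 0.33] tq [-0.01 -0.03  0.01] w 0.177
```

View pics/side6.png

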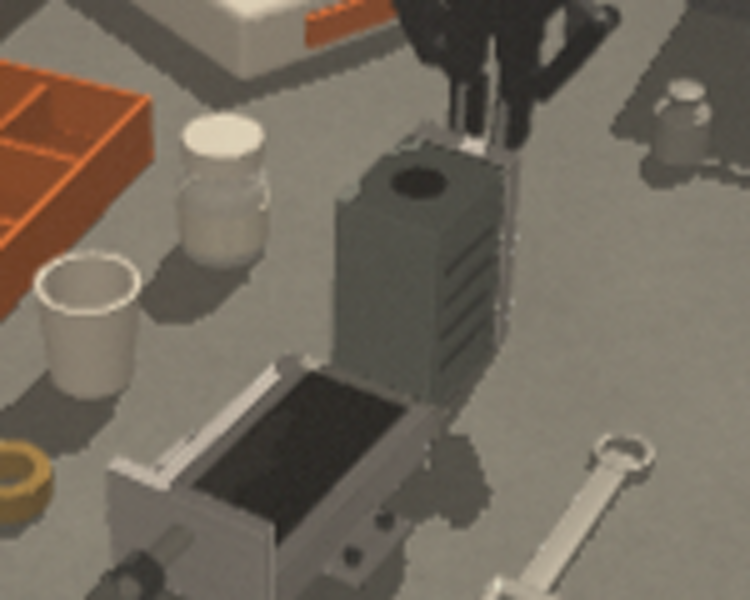

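Emit:
drive_tool --steps '[[[0.3, 0, 0], [0, 0, 0], 1.5], [[0.6, 0, 0], [0, 0, 0], 1.5], [[0.8, 0, -0.1], [0, 0, 0], 1.5], [[1.0, 0, -0.3], [0, 0, 0], 1.5], [[1.2, 0, -0.5], [0, 0, 0], 1.5]]'

```text
t: 9.0
tcp_pos: [0.5589, -0.1213, 0.1084]
ee_rot: [-0.0, 0.755, 0.656, -0.0]
ft_force: [-0.4, -1.4, -0.4]
gripper_width: 0.18
```

Run:
```python
from h import *
st()
```

```text
t 9.0 tcp [ 0.5589 -0.1213  0.1084] cr [-9.440e+01 -1.000e-01  1.084e+02] x-yaw 81.95 F cr [-1.44  0.21 -0.42] tq [-0.49  0.12  0.05] w 0.18
```

Emit:
drive_tool --steps '[[[0.3, 0, -0.2], [0, 0, 0], 1.5], [[0.6, 0, -0.4], [0, 0, 0], 1.5], [[0.9, 0, -0.6], [0, 0, 0], 1.5], [[1.2, 0, -0.8], [0, 0, 0], 1.5], [[1.5, 0, -1.0], [0, 0, 0], 1.5]]'

```text
t: 9.5
tcp_pos: [0.5613, -0.1068, 0.1188]
ee_rot: [0.0, 0.755, 0.656, -0.0]
ft_force: [-1.2, -5.4, 4.4]
gripper_width: 0.177
```

Run:
```python
from h import *
st()
p,d=get_image("side");cv2.imwrite("pics/side7.png",cv2.resize(p[130:250,190:340],None,fx=5,fy=5,interpolation=cv2.INTER_CUBIC)[:600,:800])
```

```text
t 9.5 tcp [ 0.5613 -0.1068  0.1188] cr [-79.7  -0.4 118.8] x-yaw 81.94 F cr [-5.51  0.39  4.41] tq [-1.08  0.26 -0.02] w 0.177
```

View pics/side7.png

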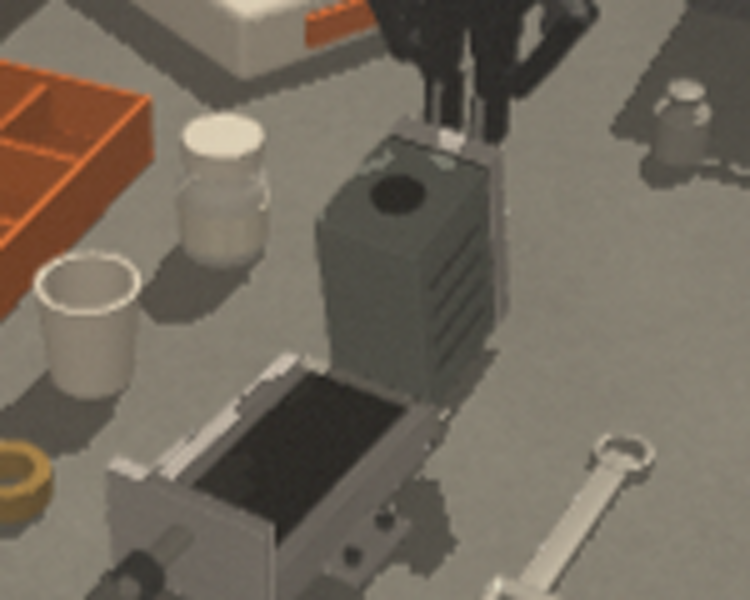

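It is tipping cleanly, at about 10° and 5 N. I'll continue along the arc.

Emit:
drive_tool --steps '[[[0.3, 0, -0.15], [0, 0, 0], 1.5], [[0.6, 0, -0.3], [0, 0, 0], 1.5], [[0.9, 0, -0.45], [0, 0, 0], 1.5], [[1.2, 0, -0.6], [0, 0, 0], 1.5], [[1.5, 0, -0.7], [0, 0, 0], 1.5]]'

```text
t: 10.05
tcp_pos: [0.5634, -0.0913, 0.1255]
ee_rot: [0.0, 0.755, 0.656, 0.0]
ft_force: [-0.4, -3.1, 4.5]
gripper_width: 0.171
```

Run:
```python
from h import *
st()
```

```text
t 10.05 tcp [ 0.5634 -0.0913  0.1255] cr [-64.   -0.3 125.5] x-yaw 81.97 F cr [-3.08 -0.04  4.55] tq [-0.76  0.06  0.02] w 0.171
```

Emit:
drive_tool --steps '[[[0.3, 0, -0.1], [0, 0, 0], 1.5], [[0.6, 0, -0.2], [0, 0, 0], 1.5], [[0.9, 0, -0.3], [0, 0, 0], 1.5], [[1.2, 0, -0.4], [0, 0, 0], 1.5], [[1.5, 0, -0.5], [0, 0, 0], 1.5]]'

```text
t: 10.55
tcp_pos: [0.5653, -0.0763, 0.1303]
ee_rot: [-0.0, 0.755, 0.656, 0.0]
ft_force: [0.8, -1.8, 2.3]
gripper_width: 0.177
```

Run:
```python
from h import *
st()
p,d=get_image("side");cv2.imwrite("pics/side8.png",cv2.resize(p[130:250,190:340],None,fx=5,fy=5,interpolation=cv2.INTER_CUBIC)[:600,:800])
```

```text
t 10.55 tcp [ 0.5653 -0.0763  0.1303] cr [-4.900e+01 -1.000e-01  1.303e+02] x-yaw 81.97 F cr [-1.67 -1.06  2.31] tq [-0.37 -0.01 -0.03] w 0.177
```

View pics/side8.png

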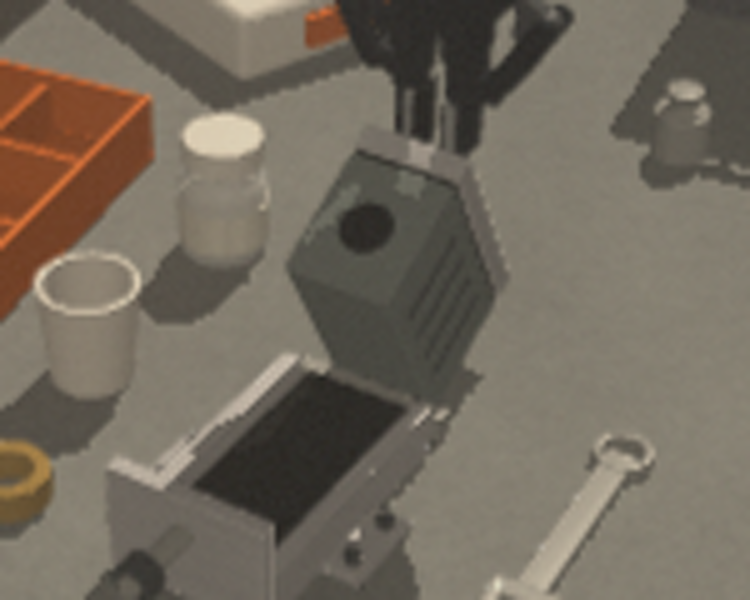

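Emit:
drive_tool --steps '[[[0.3, 0, -0.05], [0, 0, 0], 1.5], [[0.6, 0, -0.1], [0, 0, 0], 1.5], [[0.9, 0, -0.15], [0, 0, 0], 1.5], [[1.2, 0, -0.2], [0, 0, 0], 1.5], [[1.4, 0, -0.2], [0, 0, 0], 1.5]]'

```text
t: 11.1
tcp_pos: [0.5673, -0.0624, 0.1323]
ee_rot: [-0.0, 0.755, 0.656, 0.0]
ft_force: [-1.0, -1.0, 1.6]
gripper_width: 0.178
```

Run:
```python
from h import *
st()
p,d=get_image("side");cv2.imwrite("pics/side9.png",cv2.resize(p[130:250,190:340],None,fx=5,fy=5,interpolation=cv2.INTER_CUBIC)[:600,:800])
```

```text
t 11.1 tcp [ 0.5673 -0.0624  0.1323] cr [-3.490e+01 -1.000e-01  1.323e+02] x-yaw 81.98 F cr [-1.11  0.88  1.63] tq [-0.21 -0.01 -0.01] w 0.178
```

View pics/side9.png

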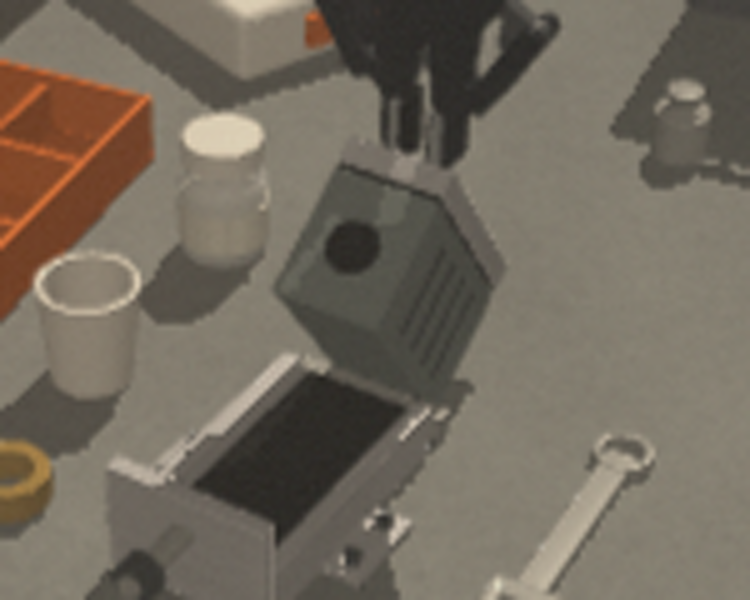

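Emit:
drive_tool --steps '[[[0.2, 0, 0], [0, 0, 0], 1.5], [[0.4, 0, 0], [0, 0, 0], 1.5], [[0.6, 0, 0], [0, 0, 0], 1.5], [[0.8, 0, 0], [0, 0, 0], 1.5], [[1.0, 0, 0], [0, 0, 0], 1.5]]'

```text
t: 11.65
tcp_pos: [0.5686, -0.0527, 0.1322]
ee_rot: [-0.0, 0.755, 0.656, 0.0]
ft_force: [-0.4, 0.1, 0.7]
gripper_width: 0.175
```

Run:
```python
from h import *
st()
p,d=get_image("side");cv2.imwrite("pics/side10.png",cv2.resize(p[130:250,190:340],None,fx=5,fy=5,interpolation=cv2.INTER_CUBIC)[:600,:800])
```

```text
t 11.65 tcp [ 0.5686 -0.0527  0.1322] cr [-2.510e+01 -1.000e-01  1.322e+02] x-yaw 81.97 F cr [0.03 0.45 0.7 ] tq [-0.04 -0.05 -0.03] w 0.175
```

View pics/side10.png

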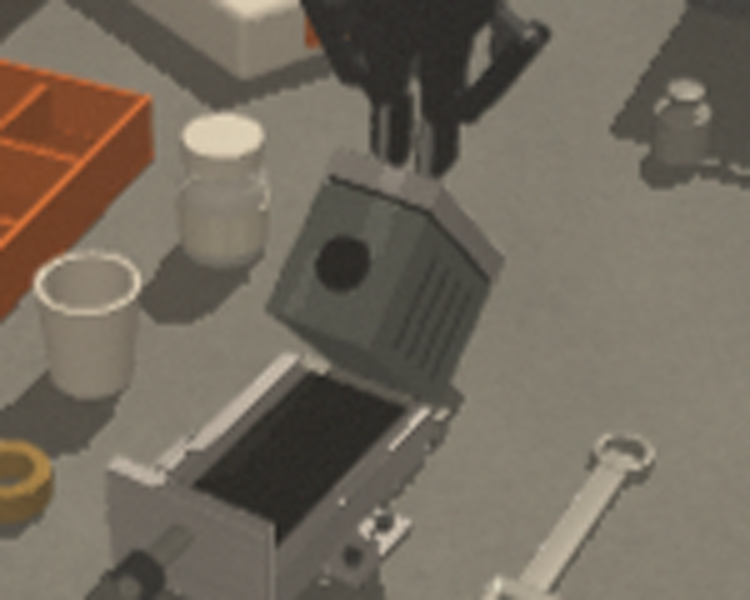

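Emit:
drive_tool --steps '[[[0.2, 0, 0], [0, 0, 0], 1.5], [[0.4, 0, 0], [0, 0, 0], 1.5], [[0.6, 0, 0], [0, 0, 0], 1.5], [[0.8, 0, 0], [0, 0, 0], 1.5], [[0.8, 0, 0], [0, 0, 0], 1.5]]'

```text
t: 12.2
tcp_pos: [0.5698, -0.0446, 0.1323]
ee_rot: [-0.0, 0.755, 0.656, 0.0]
ft_force: [-0.7, 0.6, 1.2]
gripper_width: 0.178
```

Run:
```python
from h import *
st()
p,d=get_image("side");cv2.imwrite("pics/side11.png",cv2.resize(p[130:250,190:340],None,fx=5,fy=5,interpolation=cv2.INTER_CUBIC)[:600,:800])
```

```text
t 12.2 tcp [ 0.5698 -0.0446  0.1323] cr [-1.700e+01 -1.000e-01  1.323e+02] x-yaw 81.99 F cr [0.48 0.75 1.16] tq [ 0.04 -0.04  0.01] w 0.178
```

View pics/side11.png

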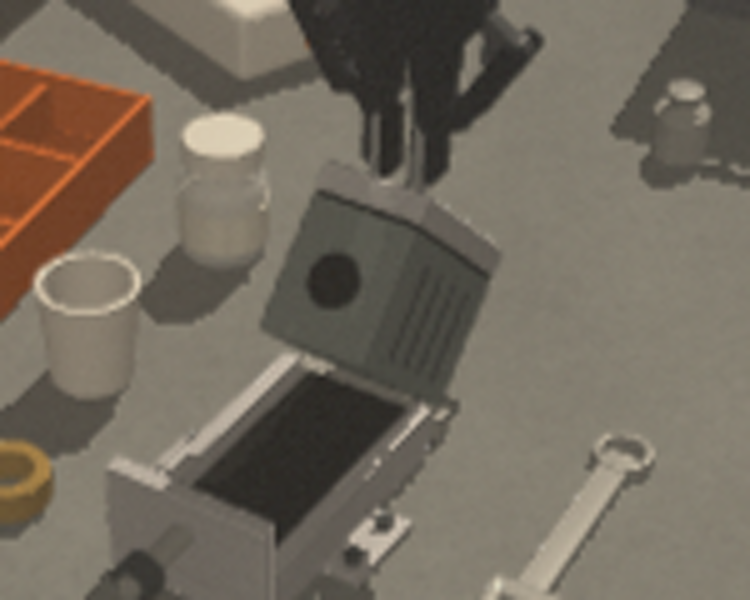

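Emit:
drive_tool --steps '[[[0.2, 0, 0.05], [0, 0, 0], 1.5], [[0.4, 0, 0.1], [0, 0, 0], 1.5], [[0.6, 0, 0.15], [0, 0, 0], 1.5], [[0.8, 0, 0.2], [0, 0, 0], 1.5], [[1.0, 0, 0.3], [0, 0, 0], 1.5]]'

```text
t: 12.75
tcp_pos: [0.5712, -0.0349, 0.1292]
ee_rot: [-0.0, 0.755, 0.656, 0.0]
ft_force: [0.5, 0.0, -0.4]
gripper_width: 0.174
```

Run:
```python
from h import *
st()
p,d=get_image("side");cv2.imwrite("pics/side12.png",cv2.resize(p[130:250,190:340],None,fx=5,fy=5,interpolation=cv2.INTER_CUBIC)[:600,:800])
```

```text
t 12.75 tcp [ 0.5712 -0.0349  0.1292] cr [ -7.2  -0.2 129.2] x-yaw 81.97 F cr [ 0.1  -0.49 -0.43] tq [-0.02  0.01 -0.07] w 0.174
```

View pics/side12.png

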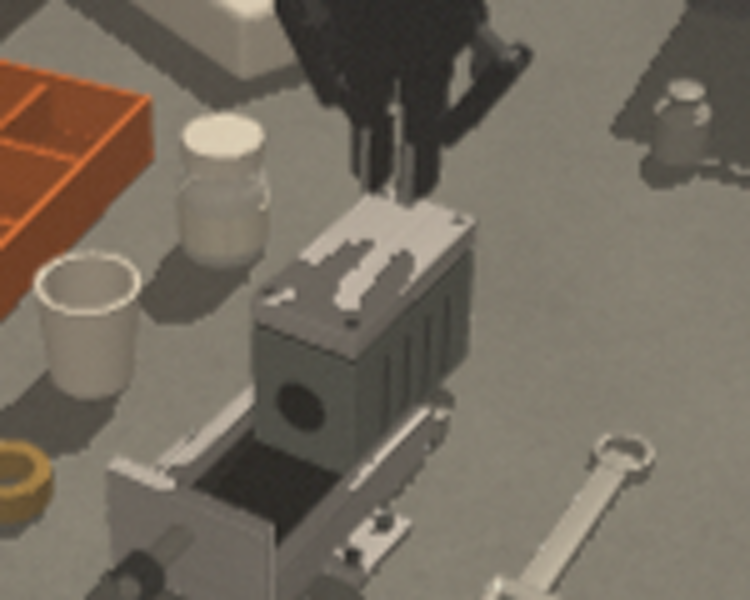

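The housing dropped flat between the rails, lid up. I back off, tilt the tool 15° so only the tips touch, and measure.

Emit:
drive_tool --steps '[[[-2, 0, 0], [0, 0, 0], 1.5], [[-5, 0, 0], [0, 5, 0], 1.5], [[-8, 0, 0], [0, 10, 0], 1.5], [[-11, 0, 0], [0, 15, 0], 1.5], [[-12, 0, 0], [0, 15, 0], 1.5]]'

```text
t: 13.3
tcp_pos: [0.5529, -0.1607, 0.1281]
ee_rot: [-0.086, 0.751, 0.647, 0.099]
ft_force: [0.2, 0.1, -0.2]
gripper_width: 0.175
```

Run:
```python
from h import *
st();print(Rq(observe()["ee_rot"]).as_matrix().round(2))
p,d=get_image("top");cv2.imwrite("pics/top13.png",cv2.resize(p[150:260,190:350],None,fx=5,fy=5,interpolation=cv2.INTER_CUBIC)[:600,:800])
W=cloud("top",d);C=np.apply_along_axis(cr,2,W)*1000
m=(np.abs(C[...,2]-105)<7)&(np.abs(C[...,1])<45)&(C[...,0]>-30)&(C[...,0]<160)
print(m.sum(),C[m].mean(0),rect(C[m][:,:2]/1000))
p,d=get_image("side");cv2.imwrite("pics/side13.png",cv2.resize(p[130:250,190:340],None,fx=5,fy=5,interpolation=cv2.INTER_CUBIC)[:600,:800])
W=cloud("side",d);C=np.apply_along_axis(cr,2,W)*1000
m=(np.abs(C[...,2]-105)<7)&(np.abs(C[...,1])<45)&(C[...,0]>-30)&(C[...,0]<160)
print(m.sum(),C[m].mean(0),rect(C[m][:,:2]/1000))
print(rel(wc([-.06,-.0002,.038]),target(82,15)))
```

```text
t 13.3 tcp [ 0.5529 -0.1607  0.1281] cr [-134.2    0.4  128.1] x-yaw 81.42 F cr [ 0.17 -0.22 -0.2 ] tq [-0.28  0.07  0.02] w 0.175
[[ 0.14  0.99  0.04]
 [ 0.95 -0.15  0.26]
 [ 0.26 -0.   -0.97]]
991 [ 23.20534731   1.01336864 103.79973879] ((23.331764221191406, 0.6636714935302734), (60.636817932128906, 106.28992462158203), 89.66481018066406)
715 [ 29.54562365   0.90174697 105.39924781] ((25.46306610107422, -2.1170291900634766), (62.58134460449219, 110.92784881591797), 89.63062286376953)
(array([ 4.44, -0.  , 10.58]), array([ 0.03,  0.01, -0.31]))
```

View pics/top13.png

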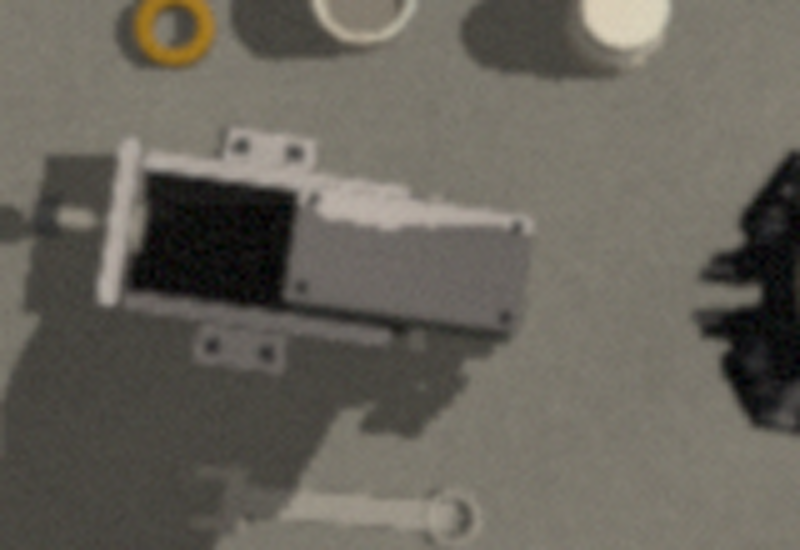

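View pics/side13.png

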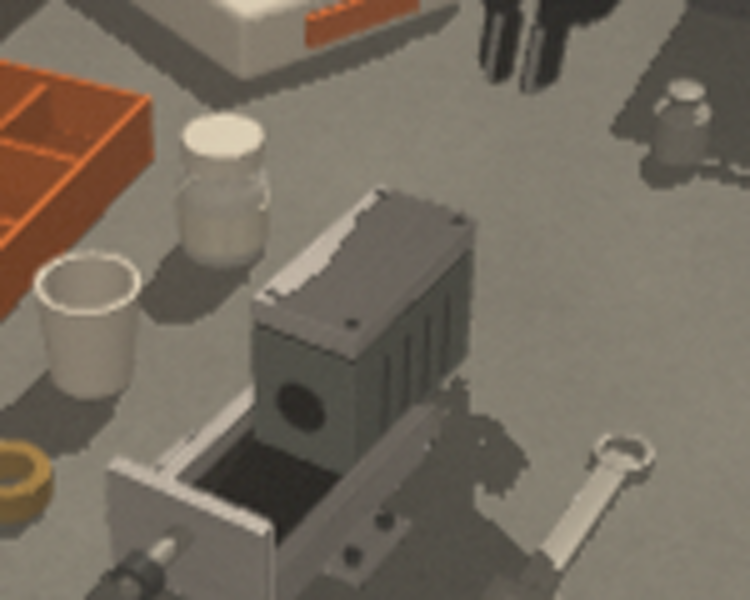

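The housing lies flat with its top end at about x=+78 mm and its foot end at about -42 mm, so 71–83 mm remains to the pad. I bring the tip down behind the foot end.

Emit:
drive_tool --steps '[[[0, 0, 4], [0, 0, -0.3], 1.5], [[1, 0, 7], [0, 0, -0.3], 1.5], [[2, 0, 9], [0, 0, -0.3], 1.5], [[2.5, 0, 10], [0, 0, -0.3], 1.5], [[2.5, 0, 10], [0, 0, -0.3], 1.5]]'

```text
t: 13.9
tcp_pos: [0.5613, -0.1021, 0.0388]
ee_rot: [-0.086, 0.746, 0.653, 0.099]
ft_force: [-0.5, -0.0, 1.0]
gripper_width: 0.178
```

Run:
```python
from h import *
st();print(rel(wc([-.05,-.0002,.038]),target(82,15)))
p,d=get_image("side");cv2.imwrite("pics/side14.png",cv2.resize(p[130:250,190:340],None,fx=5,fy=5,interpolation=cv2.INTER_CUBIC)[:600,:800])
```

```text
t 13.9 tcp [ 0.5613 -0.1021  0.0388] cr [-75.1   0.3  38.8] x-yaw 82.45 F cr [-0.1   0.46  1.02] tq [-0.27  0.04 -0.01] w 0.178
(array([2.4 , 0.07, 0.73]), array([-0.09, -0.03,  0.43]))
```

View pics/side14.png

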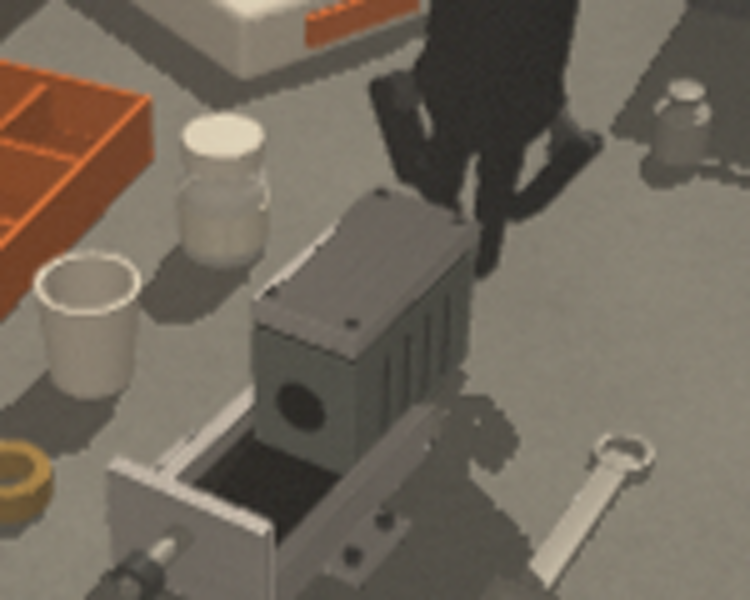

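Emit:
drive_tool --steps '[[[0.48, 0.03, 0.13], [0, 0, 0.4], 1.5], [[0.97, 0.05, 0.26], [0, 0, 0.4], 1.5], [[1.45, 0.05, 0.39], [0, 0, 0.4], 1.5], [[1.93, 0.05, 0.52], [0, 0, 0.4], 1.5], [[2.41, 0.05, 0.65], [0, 0, 0.4], 1.5]]'

```text
t: 14.45
tcp_pos: [0.5653, -0.0794, 0.0393]
ee_rot: [-0.086, 0.749, 0.65, 0.098]
ft_force: [-0.4, -5.6, 1.6]
gripper_width: 0.182
```

Run:
```python
from h import *
st()
```

```text
t 14.45 tcp [ 0.5653 -0.0794  0.0393] cr [-52.1  -0.6  39.3] x-yaw 81.87 F cr [-5.62 -0.4   1.6 ] tq [-1.23  0.23  0.03] w 0.182
```

Emit:
drive_tool --steps '[[[0.4, 0, 0.11], [0, 0, 0], 1.5], [[0.8, 0, 0.21], [0, 0, 0], 1.5], [[1.2, 0, 0.32], [0, 0, 0], 1.5], [[1.6, 0, 0.43], [0, 0, 0], 1.5], [[2.0, 0, 0.54], [0, 0, 0], 1.5]]'

```text
t: 14.95
tcp_pos: [0.5682, -0.059, 0.0391]
ee_rot: [-0.086, 0.749, 0.649, 0.098]
ft_force: [-1.4, -3.7, 1.7]
gripper_width: 0.179
```

Run:
```python
from h import *
st()
```

```text
t 14.95 tcp [ 0.5682 -0.059   0.0391] cr [-31.4  -0.6  39.1] x-yaw 81.85 F cr [-3.83  0.89  1.69] tq [-0.82  0.1   0.01] w 0.179
```

Emit:
drive_tool --steps '[[[0.4, 0, 0.11], [0, 0, 0], 1.5], [[0.8, 0, 0.21], [0, 0, 0], 1.5], [[1.2, 0, 0.32], [0, 0, 0], 1.5], [[1.6, 0, 0.43], [0, 0, 0], 1.5], [[2.0, 0, 0.54], [0, 0, 0], 1.5]]'

```text
t: 15.45
tcp_pos: [0.5711, -0.0384, 0.039]
ee_rot: [-0.086, 0.749, 0.65, 0.098]
ft_force: [0.1, -3.0, 2.1]
gripper_width: 0.172
```

Run:
```python
from h import *
st()
W=cloud("top",get_image("top")[1]);C=np.apply_along_axis(cr,2,W)*1000
m=(np.abs(C[...,2]-105)<5)&(np.abs(C[...,1])<45)&(C[...,0]>0)&(C[...,0]<160)
print(m.sum(),np.percentile(C[m][:,0],[1,50,98,99.5]),rect(C[m][:,:2]/1000))
p,d=get_image("side");cv2.imwrite("pics/side15.png",cv2.resize(p[130:250,190:340],None,fx=5,fy=5,interpolation=cv2.INTER_CUBIC)[:600,:800])
```

```text
t 15.45 tcp [ 0.5711 -0.0384  0.039 ] cr [-10.6  -0.6  39. ] x-yaw 81.86 F cr [-2.95 -0.52  2.14] tq [-0.9   0.18 -0.02] w 0.172
1065 [  1.48420369  59.46166581 115.82657222 117.41087565] ((59.22871017456055, 0.8748626708984375), (59.890586853027344, 118.45427703857422), 89.84467315673828)
```

View pics/side15.png

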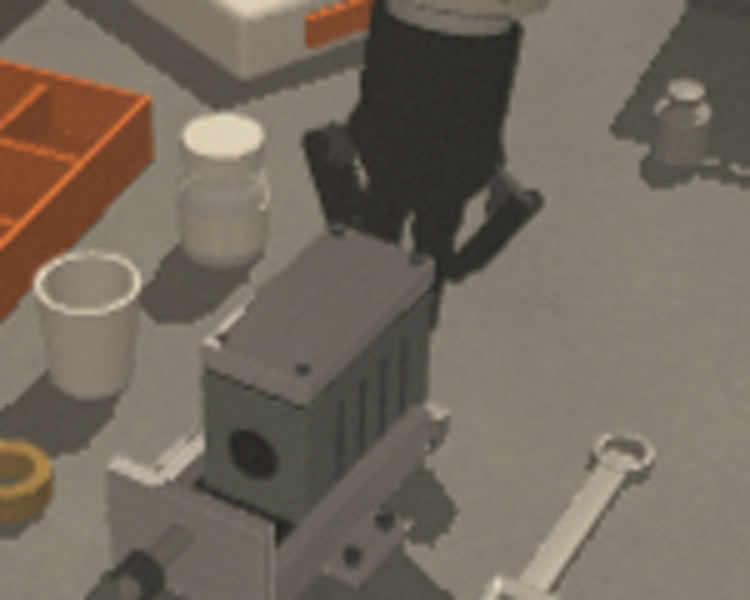

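Emit:
drive_tool --steps '[[[0.4, 0, 0.11], [0, 0, 0], 1.5], [[0.8, 0, 0.21], [0, 0, 0], 1.5], [[1.2, 0, 0.32], [0, 0, 0], 1.5], [[1.6, 0, 0.43], [0, 0, 0], 1.5], [[2.0, 0, 0.54], [0, 0, 0], 1.5]]'

```text
t: 16.05
tcp_pos: [0.574, -0.0178, 0.039]
ee_rot: [-0.086, 0.749, 0.65, 0.098]
ft_force: [-0.2, -3.3, -0.4]
gripper_width: 0.176
```

Emit:
drive_tool --steps '[[[0.2, 0, 0.05], [0, 0, 0], 1.5], [[0.35, 0, 0.09], [0, 0, 0], 1.5], [[0.5, 0, 0.13], [0, 0, 0], 1.5], [[0.6, 0, 0.16], [0, 0, 0], 1.5]]'

```text
t: 16.45
tcp_pos: [0.5749, -0.012, 0.039]
ee_rot: [-0.086, 0.749, 0.65, 0.098]
ft_force: [0.4, -2.5, 0.5]
gripper_width: 0.175
```

Run:
```python
from h import *
st()
W=cloud("top",get_image("top")[1]);C=np.apply_along_axis(cr,2,W)*1000
m=(np.abs(C[...,2]-105)<5)&(np.abs(C[...,1])<45)&(C[...,0]>10)&(C[...,0]<175)
print(m.sum(),rect(C[m][:,:2]/1000))
```

```text
t 16.45 tcp [ 0.5749 -0.012   0.039 ] cr [16.  -0.7 39. ] x-yaw 81.86 F cr [-2.39 -0.77  0.52] tq [-0.86  0.11 -0.02] w 0.175
1084 ((77.62003326416016, -1.9395294189453125), (134.83056640625, 79.88224029541016), 0.0949665904045105)
```

Emit:
drive_tool --steps '[[[0.08, 0, 0.02], [0, 0, 0], 1.5], [[0.16, 0, 0.04], [0, 0, 0], 1.5], [[0.23, 0, 0.06], [0, 0, 0], 1.5], [[0.31, 0, 0.08], [0, 0, 0], 1.5], [[0.39, 0, 0.1], [0, 0, 0], 1.5]]'

```text
t: 17.0
tcp_pos: [0.5754, -0.008, 0.039]
ee_rot: [-0.086, 0.749, 0.65, 0.098]
ft_force: [-0.1, -2.3, -1.0]
gripper_width: 0.179
```

Run:
```python
from h import *
st()
```

```text
t 17.0 tcp [ 0.5754 -0.008   0.039 ] cr [20.1 -0.6 39. ] x-yaw 81.86 F cr [-2.27 -0.21 -1.02] tq [-0.82  0.18  0.  ] w 0.179
```

Emit:
drive_tool --steps '[[[0.08, 0, 0.02], [0, 0, 0], 1.5], [[0.16, 0, 0.04], [0, 0, 0], 1.5], [[0.23, 0, 0.06], [0, 0, 0], 1.5], [[0.31, 0, 0.08], [0, 0, 0], 1.5]]'

```text
t: 17.4
tcp_pos: [0.5759, -0.0048, 0.0391]
ee_rot: [-0.086, 0.749, 0.65, 0.098]
ft_force: [-0.0, -1.7, -1.7]
gripper_width: 0.178
```

Run:
```python
from h import *
st()
```

```text
t 17.4 tcp [ 0.5759 -0.0048  0.0391] cr [23.3 -0.6 39.1] x-yaw 81.86 F cr [-1.69 -0.22 -1.66] tq [-0.79  0.05  0.02] w 0.178
```

Front is at about 153 mm and the pad hasn't been felt yet. Continuing.

Emit:
drive_tool --steps '[[[0.08, 0, 0.02], [0, 0, 0], 1.5], [[0.16, 0, 0.04], [0, 0, 0], 1.5], [[0.23, 0, 0.06], [0, 0, 0], 1.5], [[0.31, 0, 0.08], [0, 0, 0], 1.5]]'

```text
t: 17.8
tcp_pos: [0.5764, -0.0017, 0.0391]
ee_rot: [-0.086, 0.749, 0.65, 0.098]
ft_force: [-0.6, -2.5, -1.0]
gripper_width: 0.176
```

Run:
```python
from h import *
st()
```

```text
t 17.8 tcp [ 0.5764 -0.0017  0.0391] cr [26.5 -0.7 39.1] x-yaw 81.86 F cr [-2.52  0.23 -0.97] tq [-0.81  0.13  0.01] w 0.176
```

Emit:
drive_tool --steps '[[[0.08, 0, 0.02], [0, 0, 0], 1.5], [[0.16, 0, 0.04], [0, 0, 0], 1.5], [[0.23, 0, 0.06], [0, 0, 0], 1.5]]'

```text
t: 18.1
tcp_pos: [0.5767, 0.0007, 0.0391]
ee_rot: [-0.086, 0.749, 0.65, 0.098]
ft_force: [-0.1, -1.3, -1.8]
gripper_width: 0.174
```

Run:
```python
from h import *
st()
```

```text
t 18.1 tcp [0.5767 0.0007 0.0391] cr [28.9 -0.7 39.1] x-yaw 81.87 F cr [-1.3  -0.12 -1.84] tq [-0.84  0.11 -0.04] w 0.174
```

Emit:
drive_tool --steps '[[[0.06, 0, 0.015], [0, 0, 0], 1.5], [[0.12, 0, 0.03], [0, 0, 0], 1.5], [[0.18, 0, 0.045], [0, 0, 0], 1.5]]'

```text
t: 18.4
tcp_pos: [0.5769, 0.0025, 0.0391]
ee_rot: [-0.086, 0.749, 0.65, 0.098]
ft_force: [-0.8, -2.4, -1.3]
gripper_width: 0.175
```

Run:
```python
from h import *
st()
```

```text
t 18.4 tcp [0.5769 0.0025 0.0391] cr [30.7 -0.7 39.1] x-yaw 81.86 F cr [-2.52  0.5  -1.32] tq [-0.87  0.07  0.02] w 0.175
```

Emit:
drive_tool --steps '[[[0.06, 0, 0.015], [0, 0, 0], 1.5], [[0.12, 0, 0.03], [0, 0, 0], 1.5]]'

```text
t: 18.6
tcp_pos: [0.5771, 0.0029, 0.039]
ee_rot: [-0.085, 0.749, 0.649, 0.098]
ft_force: [-2.7, -9.4, 1.2]
gripper_width: 0.175
```

Run:
```python
from h import *
st()
```

```text
t 18.6 tcp [0.5771 0.0029 0.039 ] cr [31.1 -0.8 39. ] x-yaw 81.82 F cr [-9.72  1.32  1.24] tq [-2.15  0.6   0.07] w 0.175
```

Pad felt: stalled at x=31.1 mm with 9.7 N. I press a little harder, aiming for about 14 N at the tool (11–12 N on the pad).

Emit:
drive_tool --steps '[[[0.03, 0, 0.008], [0, 0, 0], 1.5], [[0.03, 0, 0.008], [0, 0, 0], 1.5]]'

```text
t: 18.8
tcp_pos: [0.577, 0.0028, 0.0391]
ee_rot: [-0.085, 0.749, 0.649, 0.098]
ft_force: [-2.8, -9.3, -0.1]
gripper_width: 0.178
```

Run:
```python
from h import *
st()
```

```text
t 18.8 tcp [0.577  0.0028 0.0391] cr [31.  -0.7 39.1] x-yaw 81.81 F cr [-9.59  1.43 -0.09] tq [-2.02  0.6   0.1 ] w 0.178
```

Emit:
drive_tool --steps '[[[0.05, 0, 0.013], [0, 0, 0], 1.5], [[0.1, 0, 0.026], [0, 0, 0], 1.5], [[0.1, 0, 0.026], [0, 0, 0], 1.5]]'

```text
t: 19.1
tcp_pos: [0.5771, 0.003, 0.039]
ee_rot: [-0.085, 0.75, 0.649, 0.098]
ft_force: [-4.1, -13.6, 4.2]
gripper_width: 0.176
```

Run:
```python
from h import *
st()
```

```text
t 19.1 tcp [0.5771 0.003  0.039 ] cr [31.2 -0.8 39. ] x-yaw 81.77 F cr [-14.05   2.14   4.24] tq [-2.9   0.9   0.19] w 0.176
```

Holding at 14 N for more than a second.

Emit:
drive_tool --steps '[[[0, 0, 0], [0, 0, 0], 1.5], [[0, 0, 0], [0, 0, 0], 1.5], [[0, 0, 0], [0, 0, 0], 1.5], [[0, 0, 0], [0, 0, 0], 1.5], [[0, 0, 0], [0, 0, 0], 1.5]]'

```text
t: 19.6
tcp_pos: [0.5771, 0.003, 0.039]
ee_rot: [-0.085, 0.75, 0.649, 0.098]
ft_force: [-3.6, -12.9, 3.2]
gripper_width: 0.177
```

Emit:
drive_tool --steps '[[[0, 0, 0], [0, 0, 0], 1.5], [[0, 0, 0], [0, 0, 0], 1.5], [[0, 0, 0], [0, 0, 0], 1.5], [[0, 0, 0], [0, 0, 0], 1.5], [[0, 0, 0], [0, 0, 0], 1.5]]'

```text
t: 20.1
tcp_pos: [0.5771, 0.003, 0.039]
ee_rot: [-0.085, 0.75, 0.649, 0.098]
ft_force: [-4.7, -14.0, 3.6]
gripper_width: 0.177
```

Emit:
drive_tool --steps '[[[0, 0, 0], [0, 0, 0], 1.5], [[0, 0, 0], [0, 0, 0], 1.5], [[0, 0, 0], [0, 0, 0], 1.5], [[0, 0, 0], [0, 0, 0], 1.5], [[0, 0, 0], [0, 0, 0], 1.5]]'

```text
t: 20.6
tcp_pos: [0.5771, 0.003, 0.039]
ee_rot: [-0.085, 0.75, 0.649, 0.098]
ft_force: [-5.0, -13.1, 4.6]
gripper_width: 0.177
```

Run:
```python
from h import *
st()
p,d=get_image("side");cv2.imwrite("pics/side16.png",cv2.resize(p[130:250,190:340],None,fx=5,fy=5,interpolation=cv2.INTER_CUBIC)[:600,:800])
```

```text
t 20.6 tcp [0.5771 0.003  0.039 ] cr [31.2 -0.8 39. ] x-yaw 81.77 F cr [-13.66   3.08   4.62] tq [-2.84  0.91  0.18] w 0.177
```

View pics/side16.png

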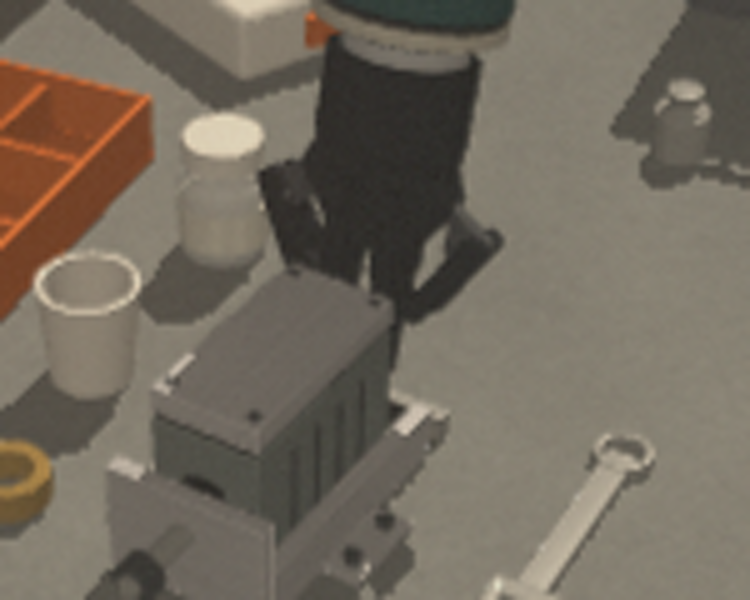

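It held steadily at about 13.7 N. Letting go: back off slowly, then withdraw.

Emit:
drive_tool --steps '[[[-0.1, 0, -0.03], [0, 0, 0], 1.5], [[-0.3, 0, -0.08], [0, 0, 0], 1.5], [[-0.8, 0, -0.2], [0, 0, 0], 1.5], [[-2.5, 0, -0.7], [0, 0, 0], 1.5], [[-5.5, 0, -1.5], [0, 0, 0], 1.5]]'

```text
t: 21.15
tcp_pos: [0.5694, -0.0498, 0.0398]
ee_rot: [-0.086, 0.748, 0.651, 0.099]
ft_force: [-0.0, -0.3, -0.2]
gripper_width: 0.178
```

Emit:
drive_tool --steps '[[[-3, 0, -2], [0, 0, 0], 1.5], [[-5, 0, -6], [0, 0, 0], 1.5], [[-7, 0, -10], [0, 0, 0], 1.5], [[-9, 0, -12], [0, 0, 0], 1.5], [[-9, 0, -12], [0, 0, 0], 1.5]]'

```text
t: 21.65
tcp_pos: [0.5531, -0.1725, 0.1339]
ee_rot: [-0.084, 0.751, 0.648, 0.099]
ft_force: [0.8, -0.5, -1.2]
gripper_width: 0.176
```

Run:
```python
from h import *
st()
p,d=get_image("side");cv2.imwrite("pics/side17.png",cv2.resize(p[130:250,190:340],None,fx=5,fy=5,interpolation=cv2.INTER_CUBIC)[:600,:800])
p,d=get_image("top");cv2.imwrite("pics/top17.png",cv2.resize(p[130:270,190:350],None,fx=5,fy=5,interpolation=cv2.INTER_CUBIC)[:600,:800])
W=cloud("top",d);C=np.apply_along_axis(cr,2,W)*1000
m=(np.abs(C[...,2]-105)<5)&(np.abs(C[...,1])<45)&(C[...,0]>10)&(C[...,0]<175)
print(m.sum(),np.median(C[m][:,2]),rect(C[m][:,:2]/1000))
```

```text
t 21.65 tcp [ 0.5531 -0.1725  0.1339] cr [-146.    -1.4  133.9] x-yaw 81.63 F cr [-0.4  -0.82 -1.23] tq [-0.3  -0.01 -0.  ] w 0.176
1075 103.95185126015969 ((100.037109375, 0.5870609283447266), (60.37237548828125, 119.97447967529297), 89.79969787597656)
```

View pics/side17.png

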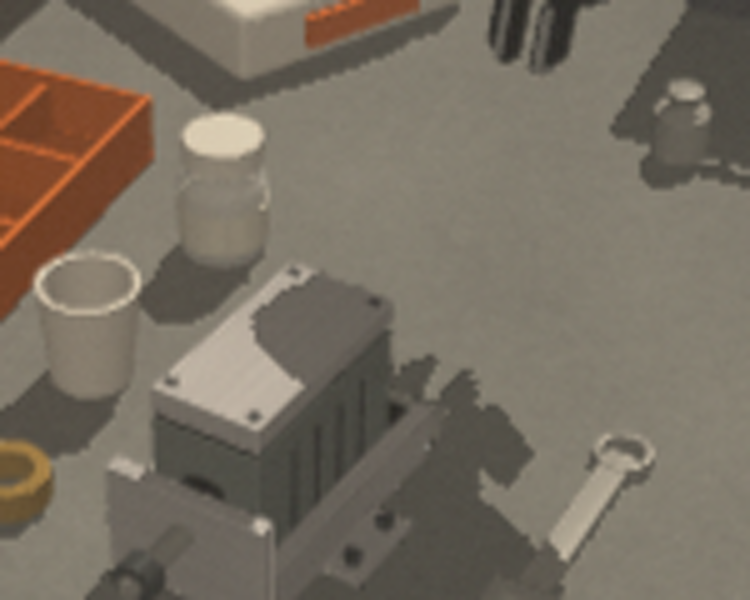

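View pics/top17.png

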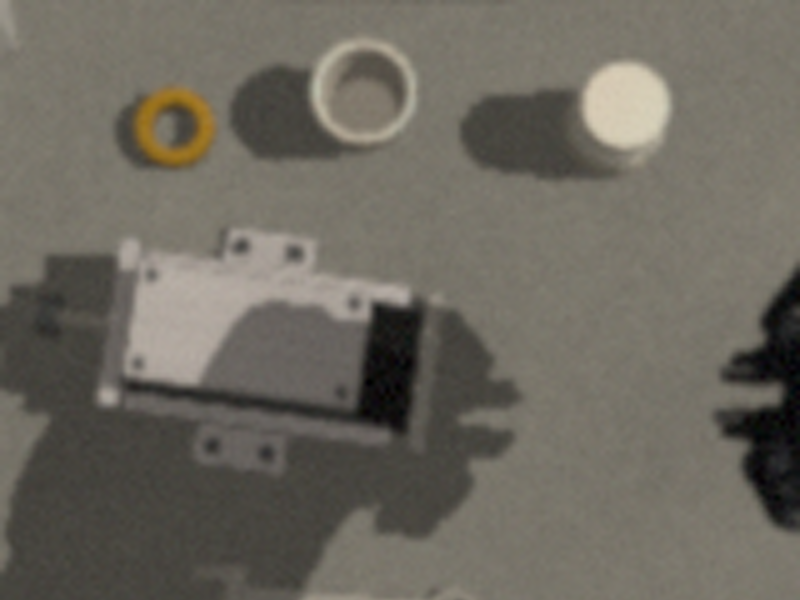

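The side view shows the housing flat, lid up, with its top end at the end plate. The top view shows it square between the rails, with its centre at x=100 mm and its top end at x≈160 mm. The bystanders are unmoved and the arm is clear.

```bash
python3 -c "
from h import *
st();print(hand_in())"
```

```text
t 21.75 tcp [ 0.5526 -0.1685  0.1321] cr [-142.    -0.4  132.1] x-yaw 81.83 F cr [1.4  0.03 0.07] tq [-0.2   0.03 -0.05] w 0.176
the job is handed in; nothing more can be done
None
```

The housing is lying flat in the cradle with its lid up, seated on the pad, and I handed the job in at t ≈ 21.8 s of the 72 s.

**What I did**
- **Slide to the sill:** I gripped it lightly and slid it along the bench while the tool pressed down on it. It met the sill square and central, with a tool push of at most about 13 N, part of it bench friction.
- **Tip:** I released it and pushed high on the lid with up to about 5.5 N until it fell flat between the rails.
- **Seat:** I pushed it along until I felt the pad, held about 13.5–14 N at the tool for at least 1.5 s, and let go. With bed friction taken off, that is roughly 10–12.5 N on the pad.

**Last checks**
- **Position:** The top end is at about 160 mm along the cradle, so the pad juts about 5 mm, within the stated 4–16 mm. The lid height reads 104 mm against 105 mm expected, and the housing is square to about 0.2°.
- **Surroundings:** The nearby objects (jar, pot, collar, wrench, weight) look unmoved. I did not check the screwdriver again, as it was outside the final pictures, but the arm never went near it. The tool is clear of everything and reads about 1 N, within its noise.

**Where readings disagreed**
- **Centring at the sill:** The two cameras differed by 1–2 mm, so the housing may have been up to about 1–1.5 mm off centre. The rails leave 4 mm on each side.
- **Side force while pressing:** A sideways force of 2–3 N built up, with no visible turning.

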